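Put a washing machine's soap drawer back in service and pack up the trolley

ROBOT

A 7-joint arm with a two-finger parallel gripper is mounted at the origin on the work surface. World frame = base frame: x ahead of the robot, y to its left, z up, the work surface at z = 0. Lengths are in mm, angles in rad, forces in N, time in s.
With the tool pointing down it reaches from about 425 to 875 mm from the base axis. Payload 4.7 kg.
Tool frame: the origin (TCP) lies between the finger pads; the fingertips stand 17 mm ahead of it and the grasp point (between the pads) lies 2 mm behind it; z points along the fingers, y is the line along which they close (so a half turn about z gives the same grasp; the last joint's range is limited). The gripper opens to 85 mm and grips with 20 to 120 N. Pads are 22 mm wide; open, the fingers measure 114 mm over their backs; the gripper's body (76 mm by 85 mm) begins 54 mm behind the grasp point. The pads swing forward as they close: fully open they stand 13 mm farther back than shut.
Start: joints at [-1.331, 0.321, -0.07, 1.45, 0.023, 1.371, -0.057], TCP at [145.551, 633.512, 248.349] pointing down, gripper open.
Joint ranges: [-2.86, 2.86], [-0.3, 2.09], [-1.38, 1.24], [0.06, 2.45], [-1.56, 4.7], [0.09, 2.05], [-2.69, 2.69]. Speed limits (rad/s): [2.57, 2.57, 3.14, 3.14, 3.14, 3.14, 3.14].

INTERFACE

Orientations are given as a unit quaternion [w, x, y, z].
In Python, from rig import env gives the robot as it stands.
- The arm moves only by the tool drive_tool, never from a script. Its arguments are lists of equal length, an entry for each row: "travel": the shift along the tool's x, y, z in m, a list of three; "rot": the turn, a rotation vector about the tool's x, y, z in degrees, a list of three; "fingers": the opening, from 0 (shut) to 1 (fully open). A call has 1 to 5 rows; each row is the pose to reach, as a shift and turn from the pose commanded when the call began, along the tool's axes at that moment; what a row does not reach only later rows make up. A row lasts 1/12 s, in which the tool goes at most 41.7 mm and 7.16 degrees, less where a joint would pass 70% of its speed; a pose out of reach is approached as far as the arm can. A call with a gripper value outside its range is refused whole. The fingers move at their own pace and stop on an object; "squeeze" is the grip in N (left out, the last holds). Time passes only in rows, so rows that repeat a pose let the fingers close. It gives the time, the measured TCP pose, the force, the opening and the grip force at its end, in the units of the state.
- env.get_state(): the state, without advancing time (a new reading comes with each control period).
- env.camera(name): name is "scene" or "top" or "wrist"; returns a dict with "image" (400x640x3 uint8, red, green, blue), "depth" (400x640 float32, mm along the optical axis (not along the pixel's ray), 0 where there is no reading), "fx", "fy", "cx", "cy" (pixels), "T" (4x4, takes a point from camera to world coordinates); the wrist camera has in their place "T_tool_cam" (4x4, takes a point from camera to tool coordinates, whose origin is the TCP and whose axes are the flange's). Camera axes: x right, y up, looking along -z (the intrinsics and any distortion apply to the point x, -y, -z); pixel columns grow to the right and rows downward; lengths in mm; the calibration is good to about 2 mm. A picture is of the moment at which its call begins: read the wrist's pose just before it.
- env.close_job(): hands the job in; it is judged then, once.
The state is a dict: "time": time; "q": joint angles; "qd": joint speeds; "effort": joint torques, N m; "position": TCP position; "tcp_rot": TCP orientation; "contact_force": force on the tool from outside, world axes, zero at the start; "moment": the same for the moment, N m; "width": finger opening in mm; "gripper_force": force on a finger pad.
Only numpy, scipy, OpenCV 4.12 (cv2) and the standard library are available. Lean on these libraries where they do the work, as an engineer would, in place of code of your own. Each camera call takes 0.05 s, during which the arm holds its last target. There are 200 camera calls.

TASK

The soap drawer has just been cleaned: put the blue siphon insert back into its blue-floored pocket in the drawer, then push the drawer home until it clicks shut. Stand every cleaning brush on the trolley upright in the red drip cup, bristles up, and slide the green drip tray square into the aluminium corner stop, flush against both legs. Leave the detergent bottle, the jar and the screwdriver alone.

Things in the scene. Friction and masses are not known exactly. Their poses are not given: they have to be found in the camera images.
- washer: Full-size white washing machine standing against the trolley's far edge, fixed. Origin at the middle of its front face (600 mm wide, so 300 mm to either side), at the height of the trolley top (z = 0); +x into the machine, +y to the left as one faces it. Its flat top lies 100 mm above the origin. The soap drawer's bay is in the front face, centred at y = +190 mm.
- drawer (a joint): Opening of the soap drawer in m: 0 shut, up to 0.16 pulled out towards the robot, along the machine's -x. It slides with about 1 N of friction; from about 8 to 4 mm a spring detent must be overcome (some 5 N of push), which then pulls the drawer in and holds it at 0.
- drawer_front (a point): Middle of the outer face of the drawer's front panel, 55 mm above the trolley top; moves with the drawer. The panel is white, 176 mm wide, 66 mm high (from 12 to 78 mm above the trolley top); when shut it stands 18 mm proud of the machine's front. Push anywhere on it.
- drawer_pocket (a point): Middle of the blue floor of the siphon pocket, at the front of the grey drawer's middle compartment; moves with the drawer, axes as the machine's. Pocket: 44 mm across (y), 68 mm along the drawer (x); walls 24 mm high at both sides, 18 mm behind, 37 mm in front. Floor 21 mm above the trolley top; centre 55 mm behind the panel's outer face. The tub's outer walls reach 58 mm above the trolley top.
- insert: Light rigid blue plastic siphon insert: a block 60 mm (x) by 36 mm (y) by 20 mm high with an upright grip tab on its middle, 34 mm (x) by 10 mm (y), rising from 20 to 47 mm. Origin at the centre of the underside, z up. Either way round fits. Starts on the machine's top. 40 g.
- cup: Red plastic drip cup fixed by suction to the machine's top: a square open box 100 by 100 mm, 85 mm high, walls 3 mm, floor 3 mm thick, with a full-height 3 mm cross divider making 2 by 2 sections, each about 45 mm square, centred at (+-24, +-24) mm. Origin at the centre of the underside, x and y along its sides, z up.
- brush0: Blue brush, alike but for colour, may be absent. Rigid, 185 mm long, 60 g. Handle 18 mm wide (y), 20 mm high (z), 140 mm long, then a head 50 mm long, 32 mm wide; bristles 30 mm long on the -z side. Origin on the handle's axis, 100 mm from the tail end; +x along it to the head. Starts lying on its bristles, tail on the trolley towards the robot, handle rising 13 degrees to the head.
- brush1: Green brush, alike but for colour, may be absent. Rigid, 185 mm long, 60 g. Handle 18 mm wide (y), 20 mm high (z), 140 mm long, then a head 50 mm long, 32 mm wide; bristles 30 mm long on the -z side. Origin on the handle's axis, 100 mm from the tail end; +x along it to the head. Starts lying on its bristles, tail on the trolley towards the robot, handle rising 13 degrees to the head.
- brush2: Yellow brush, alike but for colour, may be absent. Rigid, 185 mm long, 60 g. Handle 18 mm wide (y), 20 mm high (z), 140 mm long, then a head 50 mm long, 32 mm wide; bristles 30 mm long on the -z side. Origin on the handle's axis, 100 mm from the tail end; +x along it to the head. Starts lying on its bristles, tail on the trolley towards the robot, handle rising 13 degrees to the head.
- brush3: Orange brush, alike but for colour, may be absent. Rigid, 185 mm long, 60 g. Handle 18 mm wide (y), 20 mm high (z), 140 mm long, then a head 50 mm long, 32 mm wide; bristles 30 mm long on the -z side. Origin on the handle's axis, 100 mm from the tail end; +x along it to the head. Starts lying on its bristles, tail on the trolley towards the robot, handle rising 13 degrees to the head.
- stop: Aluminium corner stop screwed to the trolley top, 30 mm high, two legs 6 mm thick at a right angle. Origin at the inner corner, on the trolley top. One leg runs 180 mm along +y (its inner face is x = 0, facing away from the robot), the other 150 mm along +x (its inner face is y = 0, facing +y).
- tray: Green plastic drip tray with a sponge in it, 110 mm (x) by 150 mm (y), 50 mm high, walls 4 mm; origin at the centre of the underside; about 0.3 kg. Stands on the trolley top away from the stop, its long side roughly along the stop's +y leg. Flush home its centre is at x = 55 mm, y = 75 mm in the stop's frame. Pushing it takes some 2 to 6 N.
- detergent: Bystander, not to be disturbed: white detergent bottle with a yellow label and a blue cap, 72 mm across, 150 mm tall, standing on the machine's top. Origin at the centre of its underside.
- jar: Bystander, not to be disturbed: white jar with a red lid, 70 mm across, 90 mm tall, standing on the machine's top. Origin at the centre of its underside.
- screwdriver: Bystander, not to be disturbed: red-handled screwdriver lying on the trolley top near the robot, left. Origin at the middle of its underside.
Things that resemble listed ones, but are neither listed nor needed, are in the scene too. Of the things shaped like the insert, the blue one is meant.

How it is judged (in metres and radians):
On the way, in this order (a step that is already met when the one before it is completed fails the run):
1. the siphon insert sits flat on the floor of its pocket in the open drawer (horizontal distance between insert and drawer_pocket below 0.008 m and z of insert in the frame of drawer_pocket below 0.005 m and angle between insert's own z axis and vertical below 0.1 rad and value of joint drawer above 0.03 m and contact force between insert and the fingers below 0.1 N), for 0.2 s.
2. the drawer is pushed home and held by its detent (value of joint drawer below 0.004 m), for 0.3 s.
At the end, for the whole second after the job is handed in: Insert within 8 mm of the pocket's centre, flat on its floor; drawer within 4 mm of shut; every brush in the cup, tail on its floor within 15 mm, head up, leaning under 31 degrees, at rest; tray within 3 mm of both legs of the stop, square within 2 degrees, at rest (horizontal distance between insert and drawer_pocket below 0.008 m and z of insert in the frame of drawer_pocket below 0.005 m and angle between insert's own z axis and vertical below 0.1 rad and value of joint drawer below 0.004 m and x of brush0 in the frame of cup between -0.048 and 0.048 m and y of brush0 in the frame of cup between -0.048 and 0.048 m and z of each of brush0, brush1, brush2, brush3 in the frame of cup below 0.12 m and angle between each of brush0, brush1, brush2, brush3's own x axis and vertical below 0.55 rad and linear speed of each of brush0, brush1, brush2, brush3 below 0.03 m/s and x of brush1 in the frame of cup between -0.048 and 0.048 m and y of brush1 in the frame of cup between -0.048 and 0.048 m and x of brush2 in the frame of cup between -0.048 and 0.048 m and y of brush2 in the frame of cup between -0.048 and 0.048 m and x of brush3 in the frame of cup between -0.048 and 0.048 m and y of brush3 in the frame of cup between -0.048 and 0.048 m and x of tray in the frame of stop between 0.05 and 0.058 m and y of tray in the frame of stop between 0.07 and 0.078 m and angle between the x axis of tray and the x axis of stop, either way round below 0.035 rad and angle between tray's own z axis and vertical below 0.05 rad and linear speed of tray below 0.02 m/s); the robot touches nothing.
It fails at once if the detergent is disturbed (moved over 3 cm) (distance of detergent from where it was at the start of the episode above 0.03 m).
It fails at once if the jar is disturbed (moved over 3 cm) (distance of jar from where it was at the start of the episode above 0.03 m).
It fails at once if the screwdriver is disturbed (moved over 3 cm) (distance of screwdriver from where it was at the start of the episode above 0.03 m).
Of brush0, brush1, brush2, brush3 only 2 to 4 are there at a start; the rules pass over those that are not, and their reading is None.
At some moment in a run one of tray may be knocked a few centimetres aside while the robot is not near it.
Once in a run the grip may slacken for a moment while it holds something.
It also fails if it takes over 210 s, if anything falls off the work surface, if the arm or the gripper's body presses on something with over 40 N, if the wrist force passes 120 N, or if a joint passes its speed limit or range.

## Working session

There is one attempt and no reset: what is moved stays moved. The work goes in short steps, Python scripts to look and compute and a tool call to move; the robot and the scene stay as the last step left them, time stands still between calls to the robot, and variables do not carry over. Pictures are saved under pics/ and viewed, at most 14 in all, crops included, and the job is handed in when it is done.

Besides the shell and the picture viewer there is one more tool, called in YAML: its name, and indented under it one key for each argument. drive_tool: Moves the arm, as the interface text tells. Its arguments: {"type":"object","properties":{"travel":{"type":"array"},"rot":{"type":"array"},"fingers":{"type":"array"},"squeeze":{"type":"number"}},"required":["travel","rot","fingers"]}

```bash
mkdir -p pics; ls
cat > h.py <<'E'
import numpy as np, cv2
from rig import env
from scipy.spatial.transform import Rotation as R
def shot(name):
    s=env.get_state(); c=env.camera(name)
    if name=="wrist":
        T=np.eye(4); q=s["tcp_rot"]; T[:3,:3]=R.from_quat([q[1],q[2],q[3],q[0]]).as_matrix(); T[:3,3]=s["position"]
        c["T"]=T@c["T_tool_cam"]
    return c
def cloud(c):
    d=c["depth"]; v,u=np.mgrid[0:d.shape[0],0:d.shape[1]]
    p=np.stack([(u-c["cx"])/c["fx"]*d,-(v-c["cy"])/c["fy"]*d,-d,np.ones_like(d)],-1)
    P=(p@c["T"].T)[...,:3]; P[d<=0]=np.nan
    return P
def save(c,f): cv2.imwrite("pics/"+f,c["image"][...,::-1])
E
python3 - <<'E'
from h import *
for n in ("scene","top","wrist"):
    c=shot(n); save(c,n+"0.png"); print(n,{k:(v if np.ndim(v)==0 else None) for k,v in c.items()}); print(np.round(c["T"],3)); np.savez(f"{n}0.npz",**{k:v for k,v in c.items()})
print(env.get_state())
E
```

```text
pics
scene {'image': None, 'depth': None, 'fx': 426.6203757314792, 'fy': 426.6203757314792, 'cx': 320.0357626731598, 'cy': 199.86635876277268, 'T': None}
[[-8.78000e-01 -3.05000e-01  3.68000e-01  9.94957e+02]
 [ 4.78000e-01 -5.46000e-01  6.88000e-01  7.59587e+02]
 [-8.00000e-03  7.80000e-01  6.26000e-01  8.09283e+02]
 [ 0.00000e+00  0.00000e+00  0.00000e+00  1.00000e+00]]
top {'image': None, 'depth': None, 'fx': 514.9379276812784, 'fy': 514.9379276812784, 'cx': 315.2581578415231, 'cy': 202.04289377509068, 'T': None}
[[-2.900000e-02  9.910000e-01 -1.340000e-01  3.090860e+02]
 [-1.000000e+00 -2.700000e-02  1.600000e-02 -2.108300e+01]
 [ 1.200000e-02  1.340000e-01  9.910000e-01  1.795903e+03]
 [ 0.000000e+00  0.000000e+00  0.000000e+00  1.000000e+00]]
wrist {'image': None, 'depth': None, 'fx': 318.92865047003806, 'fy': 318.92865047003806, 'cx': 320.75071196925643, 'cy': 191.80868739389658, 'T_tool_cam': None, 'T': None}
[[ 2.24000e-01 -9.24000e-01 -3.11000e-01  6.53050e+01]
 [ 9.75000e-01  2.11000e-01  7.40000e-02  6.51354e+02]
 [-3.00000e-03 -3.19000e-01  9.48000e-01  3.72979e+02]
 [ 0.00000e+00  0.00000e+00  0.00000e+00  1.00000e+00]]
{'time': 0.15, 'q': array([-1.33087924,  0.32169259, -0.07009729,  1.4514043 ,  0.02257723,
        1.37080011, -0.05689438]), 'qd': array([ 0.00190799, -0.00278796,  0.00088924, -0.00322873, -0.00023459,
        0.00126293,  0.00036176]), 'effort': array([-3.87579973e-05, -4.94092906e+01, -3.83026125e-01, -3.14685380e+01,
        1.30166888e-02,  8.24432733e-03,  1.39002972e-05]), 'position': array([145.47853404, 633.11442509, 247.44414809]), 'tcp_rot': array([-5.55511605e-05,  1.12650098e-01,  9.93634430e-01, -7.56788745e-04]), 'contact_force': array([-0.31843855, -0.04632644, -0.51770997]), 'moment': array([-0.02225618,  0.0428694 ,  0.02799014]), 'gripper_force': 0.0, 'width': 85.45126618911121}
```

View pics/top0.png

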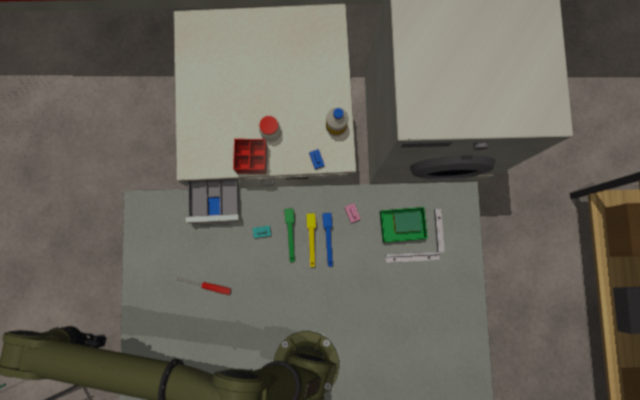

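View pics/scene0.png

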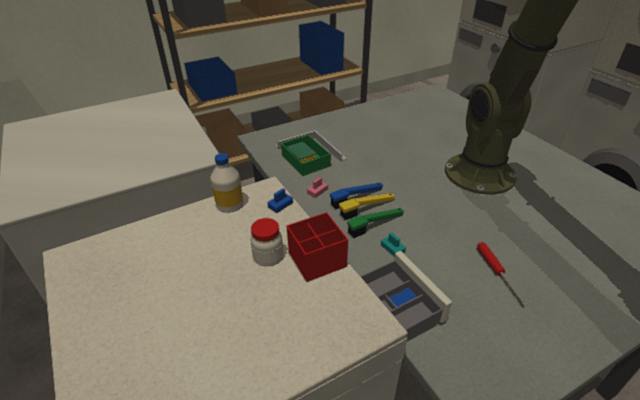

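The top view shows the blue insert at (317,159) on the machine, cup (250,156), open drawer (213,203), green/yellow/blue brushes at (290,235), (311,240), (328,239), tray (403,226) and stop corner at (441,258). The scene view confirms the blue insert at (280,200), and the pink and teal ones are decoys.

```bash
cat > m.py <<'E'
from h import *
def hsvmask(im,lo,hi): return cv2.inRange(cv2.cvtColor(im,cv2.COLOR_RGB2HSV),np.array(lo),np.array(hi))
C={"blue":((105,120,60),(125,255,255)),"green":((50,120,50),(75,255,255)),"yellow":((22,120,90),(34,255,255)),"orange":((8,150,120),(18,255,255)),"red":((0,170,60),(5,255,255))}
def blobs(c,name,minA=25):
    P=cloud(c); m=hsvmask(c["image"],*C[name]); n,l,st,ce=cv2.connectedComponentsWithStats(m)
    for i in range(1,n):
        if st[i,4]<minA: continue
        q=P[(l==i)]; q=q[~np.isnan(q).any(1)]
        if len(q)<5: continue
        r=cv2.minAreaRect(q[:,:2].astype(np.float32))
        print(name,"px",ce[i].round().astype(int),"A",st[i,4],"med",np.median(q,0).round(1),"z",np.percentile(q[:,2],[3,97]).round(),"rect",np.round(r[0],1),np.round(r[1],1),round(r[2],1))
E
python3 - <<'E'
from m import *
for n in ("top","scene"):
    c=dict(np.load(n+"0.npz")); print(n)
    for k in C: blobs(c,k)
    if n=="top":
        P=cloud(c)
        for uv in [(200,185),(230,185),(188,218),(213,218),(238,216),(213,203),(176,176),(265,172),(353,172),(353,180),(441,240),(410,258),(437,212),(389,258),(300,300)]: print(uv,P[uv[1],uv[0]].round(1),c["image"][uv[1],uv[0]])
E
```

```text
top
blue px [338 113] A 69 med [ 794.2 -123.8  251.3] z [245. 258.] rect [ 793.8 -123.8] [25.7 26.6] 85.1
blue px [316 159] A 156 med [677.4 -54.5 123.2] z [115. 151.] rect [679.4 -55.2] [57.1 30.6] 18.2
blue px [214 206] A 207 med [544.6 303.2  23.7] z [15. 32.] rect [545.7 303.1] [59.9 40.6] 0.5
blue px [328 235] A 308 med [440.2 -89.3  43.5] z [22. 55.] rect [417.8 -86.3] [ 28.3 176.7] 89.7
green px [290 231] A 281 med [457.8  39.7  43.9] z [23. 55.] rect [435.4  44. ] [ 27.9 177.2] 88.8
green px [403 225] A 1314 med [ 460.6 -351.3   29.8] z [-1. 53.] rect [ 459.3 -348.5] [107.7 150.5] 2.7
yellow px [311 236] A 364 med [435.9 -31.8  41.4] z [ 3. 54.] rect [418.7 -28.7] [ 31.  188.3] 88.6
red px [268 125] A 223 med [778.5  97.8 191.3] z [185. 198.] rect [779.7  97.2] [51.8 53.5] 47.0
red px [247 156] A 693 med [688.4 176.9 111.6] z [ 98. 186.] rect [686.  160.9] [ 97.5 100.3] 87.5
red px [216 288] A 152 med [263.5 296.6  25.7] z [19. 35.] rect [263.5 296.5] [96.5 18.1] 75.3
(200, 185) [617.7 349.2  29.1] [63 60 59]
(230, 185) [615.5 245.9  25.8] [70 68 67]
(188, 218) [498.4 378.8  
[... 863 characters left out ...]
6 33.4] 15.8
blue px [402 297] A 261 med [535.6 297.7  21.4] z [19. 24.] rect [539.2 297.8] [71.9 31.1] 5.2
green px [307 156] A 824 med [ 462.8 -318.6   30.4] z [ 4. 50.] rect [ 458.7 -343.7] [113.5 157.1] 3.0
green px [372 218] A 401 med [464.4  50.8  41.3] z [19. 49.] rect [436.1  52.2] [ 31.2 177.9] 87.5
yellow px [364 201] A 413 med [441.5 -21.8  40.7] z [16. 49.] rect [417.9 -48.4] [180.7  72.9] 3.0
red px [317 246] A 2798 med [689.3 173.9 156.4] z [108. 185.] rect [686.4 165.2] [104.   99.8] 87.7
red px [264 229] A 490 med [782.2 108.7 189.7] z [178. 192.] rect [780.5 102.7] [56.7 56.3] 69.0
red px [490 258] A 312 med [268.5 305.3  21.6] z [10. 27.] rect [265.4 301.8] [98.1 18.6] 76.8
```

drive_tool:
  travel:
    - [-0.135,-0.11,-0.01]
    - [-0.135,-0.11,-0.01]
    - [-0.135,-0.11,-0.01]
    - [-0.135,-0.11,-0.01]
    - [-0.135,-0.11,-0.01]
  rot:
    - [0,0,0]
    - [0,0,0]
    - [0,0,0]
    - [0,0,0]
    - [0,0,0]
  fingers: [1,1,1,1,1]

```text
time: 0.57
position: [259.3, 490.0, 258.9]
tcp_rot: [0.002, 0.118, 0.993, -0.001]
contact_force: [1.5, -0.1, 0.0]
width: 85.3
gripper_force: 0.0
```

drive_tool:
  travel:
    - [-0.135,-0.11,-0.01]
    - [-0.135,-0.11,-0.01]
    - [-0.135,-0.11,-0.01]
    - [-0.135,-0.11,-0.01]
    - [-0.135,-0.11,-0.01]
  rot:
    - [0,0,0]
    - [0,0,0]
    - [0,0,0]
    - [0,0,0]
    - [0,0,0]
  fingers: [1,1,1,1,1]

```text
time: 0.98
position: [365.0, 351.8, 269.0]
tcp_rot: [0.002, 0.118, 0.993, -0.001]
contact_force: [1.0, -0.7, -0.3]
width: 85.5
gripper_force: 0.0
```

drive_tool:
  travel:
    - [-0.135,-0.11,-0.01]
    - [-0.135,-0.11,-0.01]
    - [-0.135,-0.11,-0.01]
    - [-0.135,-0.11,-0.01]
    - [-0.135,-0.11,-0.01]
  rot:
    - [0,0,0]
    - [0,0,0]
    - [0,0,0]
    - [0,0,0]
    - [0,0,0]
  fingers: [1,1,1,1,1]

```text
time: 1.4
position: [470.9, 213.7, 279.0]
tcp_rot: [0.002, 0.118, 0.993, -0.001]
contact_force: [0.3, -1.0, 0.8]
width: 85.1
gripper_force: 0.0
```

drive_tool:
  travel:
    - [-0.135,-0.11,-0.01]
    - [-0.135,-0.11,-0.01]
    - [-0.135,-0.11,-0.01]
    - [-0.135,-0.11,-0.01]
    - [-0.135,-0.11,-0.01]
  rot:
    - [0,0,0]
    - [0,0,0]
    - [0,0,0]
    - [0,0,0]
    - [0,0,0]
  fingers: [1,1,1,1,1]

```text
time: 1.82
position: [576.5, 75.8, 288.6]
tcp_rot: [0.002, 0.118, 0.993, -0.002]
contact_force: [-0.3, -0.5, 0.5]
width: 85.5
gripper_force: 0.0
```

drive_tool:
  travel:
    - [-0.115,-0.1,-0.01]
    - [-0.115,-0.1,-0.01]
    - [-0.115,-0.1,-0.01]
    - [-0.115,-0.1,-0.01]
    - [-0.115,-0.1,-0.01]
  rot:
    - [0,0,-7]
    - [0,0,-14]
    - [0,0,-21]
    - [0,0,-28]
    - [0,0,-30]
  fingers: [1,1,1,1,1]

```text
time: 2.23
position: [665.0, -48.3, 297.2]
tcp_rot: [-0.0, -0.146, 0.989, -0.003]
contact_force: [-1.1, -1.6, 0.3]
width: 85.2
gripper_force: 0.0
```

```bash
cat >> m.py <<'E'
def Rt(yaw,pitch=0):
    "tool with z down, tool x at yaw deg; pitch tips z towards -tool x (forward when yaw=180)"
    y=np.radians(yaw); x=np.array([np.cos(y),np.sin(y),0]); z=np.array([0,0,-1.])
    M=np.stack([x,np.cross(z,x),z],1)
    return M@R.from_euler("y",-pitch,degrees=True).as_matrix()
def plan(p,M):
    s=env.get_state(); q=s["tcp_rot"]; A=R.from_quat([q[1],q[2],q[3],q[0]]).as_matrix()
    print("pos",s["position"].round(1),"travel mm",(A.T@(np.array(p)-s["position"])).round(1),"rot",R.from_matrix(A.T@M).as_rotvec(degrees=True).round(1),"q",s["q"].round(2))
E
python3 - <<'E'
from m import *
c=shot("wrist"); save(c,"w1.png"); np.savez("w1.npz",**c); blobs(c,"blue")
plan([679,-52,250],Rt(197))
E
```

```text
blue px [338   3] A 164 med [504.4 -79.2  45.5] z [43. 48.] rect [505.7 -82.6] [ 7.8 30.3] 17.2
blue px [626 144] A 788 med [544.  312.3  21.2] z [20. 23.] rect [540.8 313.2] [66.5 23.2] 1.7
blue px [313 183] A 2033 med [674.8 -55.5 120.1] z [116. 147.] rect [680. -54.] [60.1 34.6] 18.2
pos [663.9 -44.7 297.2] travel mm [-12.4 -11.2  47.2] rot [-0.2 -0.1 -0. ] q [-0.35  0.36  0.51  1.35 -0.17  1.48  2.01]
```

View pics/w1.png

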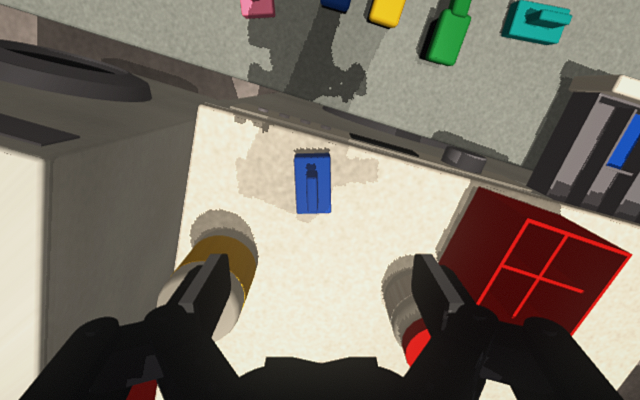

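The wrist view shows the blue insert at (313,183), well clear of the bottle (218,260) and jar (410,310); the cup is at lower right.

drive_tool:
  travel:
    - [-0.013,-0.014,0.04]
    - [-0.013,-0.014,0.08]
    - [-0.013,-0.014,0.11]
    - [-0.013,-0.014,0.11]
    - [-0.013,-0.014,0.11]
  rot:
    - [0,0,-0.5]
    - [0,0,-0.5]
    - [0,0,-0.5]
    - [0,0,-0.5]
    - [0,0,-0.5]
  fingers: [0.6,0.6,0.6,0.6,0.6]

```text
time: 2.7
position: [678.4, -47.1, 186.7]
tcp_rot: [-0.002, -0.153, 0.988, 0.001]
contact_force: [0.9, -0.1, 0.3]
width: 51.3
gripper_force: 0.0
```

Run:
```python
from m import *
c=shot("wrist"); save(c,"w2.png"); np.savez("w2.npz",**c); blobs(c,"blue")
plan([680,-54,141],Rt(197.5))
P=cloud(c); m=hsvmask(c["image"],*C["blue"])>0
q=P[m]; q=q[(q[:,0]>600)&(q[:,2]>142)]; print(len(q)); 
if len(q)>4: print(cv2.minAreaRect(q[:,:2].astype(np.float32)))
```

```text
blue px [310 213] A 4734 med [673.1 -55.9 120.1] z [115. 147.] rect [679.9 -54. ] [59.8 35.1] 18.1
pos [680.  -47.7 189.4] travel mm [ 1.9 -6.  48.4] rot [0.  0.  0.1] q [-0.33  0.45  0.49  1.46 -0.21  1.29  2.06]
930
((680.0374755859375, -54.33888244628906), (33.93803405761719, 9.788278579711914), 17.46026039123535)
```

View pics/w2.png

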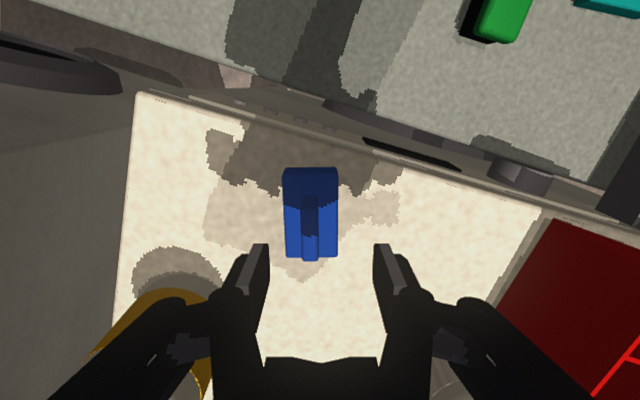

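The picture shows the tab centred at (310,230) between the fingers, with the body clear of everything; measured size 34x9.8 matches.

drive_tool:
  travel:
    - [0.002,-0.006,0.02]
    - [0.002,-0.006,0.048]
    - [0.002,-0.006,0.048]
    - [0.002,-0.006,0.048]
    - [0.002,-0.006,0.048]
  rot:
    - [0,0,0]
    - [0,0,0]
    - [0,0,0]
    - [0,0,0]
    - [0,0,0]
  fingers: [0.6,0.6,0.6,0.6,0.6]

```text
time: 3.17
position: [681.1, -54.8, 143.6]
tcp_rot: [0.002, -0.153, 0.988, -0.0]
contact_force: [-0.3, 0.8, -0.2]
width: 51.0
gripper_force: 0.0
```

drive_tool:
  travel:
    - [0,0,0]
    - [0,0,0]
    - [0,0,0]
    - [0,0,0]
    - [0,0,0]
  rot:
    - [0,0,0]
    - [0,0,0]
    - [0,0,0]
    - [0,0,0]
    - [0,0,0]
  fingers: [0,0,0,0,0]
  squeeze: 40

```text
time: 3.58
position: [679.9, -55.2, 141.3]
tcp_rot: [0.001, -0.153, 0.988, 0.0]
contact_force: [-0.5, 0.7, 2.6]
width: 9.3
gripper_force: 44.3
```

drive_tool:
  travel:
    - [0,0,0]
    - [0,0,0]
    - [0,0,-0.03]
    - [0,0,-0.06]
    - [0,0,-0.06]
  rot:
    - [0,0,0]
    - [0,0,0]
    - [0,0,0]
    - [0,0,0]
    - [0,0,0]
  fingers: [0,0,0,0,0]

```text
time: 4.0
position: [682.3, -56.1, 206.4]
tcp_rot: [0.005, -0.153, 0.988, -0.001]
contact_force: [2.5, -0.8, 0.6]
width: 9.0
gripper_force: 43.8
```

Run:
```python
from m import *
plan([545,300,200],Rt(180))
```

```text
pos [682.3 -56.1 206.4] travel mm [ 23.6 381.    5. ] rot [-0.1  0.5 17.5] q [-0.32  0.44  0.5   1.44 -0.21  1.31  2.06]
```

drive_tool:
  travel:
    - [0.133,0.042,0]
    - [0.133,0.042,0]
    - [0.133,0.042,0]
    - [0.133,0.042,0]
    - [0.133,0.042,0]
  rot:
    - [0,0,7]
    - [0,0,14]
    - [0,0,17.5]
    - [0,0,17.5]
    - [0,0,17.5]
  fingers: [0,0,0,0,0]

```text
time: 4.42
position: [536.3, -55.7, 199.6]
tcp_rot: [-0.001, -0.0, 1.0, 0.001]
contact_force: [0.5, 0.3, 0.3]
width: 9.1
gripper_force: 43.8
```

drive_tool:
  travel:
    - [0,0.178,0]
    - [0,0.178,0]
    - [0,0.178,0]
    - [0,0.178,0]
    - [0,0.178,0]
  rot:
    - [0,0,0]
    - [0,0,0]
    - [0,0,0]
    - [0,0,0]
    - [0,0,0]
  fingers: [0,0,0,0,0]

```text
time: 4.83
position: [539.5, 131.9, 199.9]
tcp_rot: [0.0, -0.006, 1.0, 0.002]
contact_force: [-0.6, 1.4, -0.1]
width: 9.5
gripper_force: 43.8
```

drive_tool:
  travel:
    - [0,0.178,0]
    - [0,0.178,0]
    - [0,0.178,0]
    - [0,0.178,0]
    - [0,0.178,0]
  rot:
    - [0,0,0]
    - [0,0,0]
    - [0,0,0]
    - [0,0,0]
    - [0,0,0]
  fingers: [0,0,0,0,0]

```text
time: 5.25
position: [537.8, 310.2, 199.3]
tcp_rot: [-0.0, -0.006, 1.0, 0.002]
contact_force: [-0.5, 1.2, -0.8]
width: 9.4
gripper_force: 43.8
```

Run:
```python
from m import *
c=shot("wrist"); save(c,"w3.png"); np.savez("w3.npz",**c); blobs(c,"blue",100)
plan([545,300,200],Rt(180))
```

```text
blue px [319 218] A 6961 med [523.  308.8 177.9] z [ 21. 206.] rect [531.5 304.1] [46.9 47.1] 0.8
pos [537.8 309.7 199.1] travel mm [-7.  -9.8 -1. ] rot [ 0.2 -0.1  0.7] q [-0.83  0.29  0.32  1.61 -0.1   1.26  1.09]
```

View pics/w3.png

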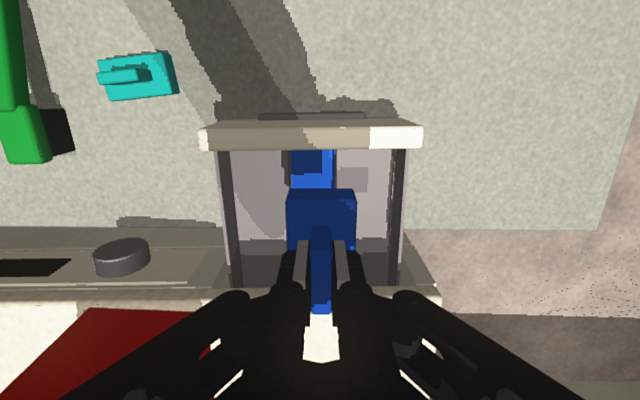

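The image shows the held insert at (320,240) above the pocket (blue at 313,168), with the drawer panel at (310,135).

Run:
```python
from m import *
for f in ("w3","w2","w1","top0","scene0"):
    c=dict(np.load(f+".npz")); P=cloud(c).reshape(-1,3)
    m=(abs(P[:,2]-78)<4)&(P[:,0]>450)&(P[:,0]<560)&(P[:,1]>180)&(P[:,1]<420)
    q=P[m]; 
    if len(q)>20:
        r=cv2.minAreaRect(q[:,:2].astype(np.float32)); print(f,"panel",len(q),np.round(r[0],1),np.round(r[1],1),round(r[2],2),np.percentile(q[:,0],[2,50,98]).round(1),np.percentile(q[:,1],[1,99]).round(1))
    im=c["image"].reshape(-1,3)
    b=hsvmask(c["image"],*C["blue"]).ravel()>0
    m=b&(P[:,2]<30)&(P[:,2]>14)&(P[:,0]>500)&(P[:,1]>260)&(P[:,1]<350); q=P[m]
    if len(q)>20: print("  floor",len(q),np.percentile(q[:,0],[1,99]).round(1),np.percentile(q[:,1],[1,99]).round(1),np.median(q[:,2]).round(1))
    m=(abs(P[:,2]-45)<2.5)&(P[:,0]>510)&(P[:,0]<590)&(abs(P[:,1]-303)<35); q=P[m]
    if len(q)>5: print("  wall45",len(q),[(round(float(a)),round(float(b))) for a,b in zip(*[np.histogram(q[:,1],14,(268,338))[i][:14] for i in (1,0)])])
c=dict(np.load("w3.npz")); P=cloud(c)
# insert bottom edge nearest camera
b=hsvmask(c["image"],*C["blue"])>0
m=b&(P[...,2]>150)&(P[...,2]<185); q=P[m]; print("held block",np.percentile(q,[2,50,98],0).round(1))
r=cv2.minAreaRect(q[:,:2].astype(np.float32)); print(r)
```

```text
w3 panel 5178 [495.  301.2] [ 18.4 176.1] 1.38 [485.5 494.4 504. ] [216.4 386.3]
  floor 1648 [515.2 552.7] [281.3 323.5] 21.3
  wall45 303 [(268, 0), (273, 41), (278, 111), (283, 0), (288, 0), (293, 0), (298, 0), (303, 0), (308, 0), (313, 0), (318, 0), (323, 151), (328, 0), (333, 0)]
w1 panel 542 [496.8 229.6] [18.4 34.7] 2.08 [488.7 498.2 505.6] [212.6 244.3]
  floor 784 [509.2 573.3] [302.4 324.4] 21.2
  wall45 373 [(268, 0), (273, 156), (278, 147), (283, 0), (288, 0), (293, 0), (298, 0), (303, 0), (308, 0), (313, 0), (318, 0), (323, 64), (328, 6), (333, 0)]
top0 panel 187 [494.2 299. ] [ 18.5 174.6] 1.33 [484.7 494.3 504.1] [214.6 385.5]
  floor 189 [515.9 574.6] [283.9 323.1] 23.7
  wall45 33 [(268, 0), (273, 10), (278, 0), (283, 0), (288, 0), (293, 1), (298, 0), (303, 1), (308, 0), (313, 0), (318, 5), (323, 16), (328, 0), (333, 0)]
scene0 panel 527 [494.  303.3] [ 20.3 175.7] 0.9 [484.3 494.8 503.6] [218.8 390.1]
  floor 257 [507.2 562.4] [282.4 312.3] 21.4
  wall45 116 [(268, 0), (273, 0), (278, 46), (283, 11), (288, 0), (293, 0), (298, 0), (303, 0), (308, 1), (313, 0), (318, 0), (323, 21), (328, 37), (333, 0)]
held block [[508.4 292.9 162.4]
 [516.4 309.7 177.9]
 [534.3 326.6 180.7]]
((522.5508422851562, 309.84161376953125), (29.012569427490234, 35.369876861572266), 0.536658525466919)
```

drive_tool:
  travel:
    - [-0.003,-0.0075,0.03]
    - [-0.003,-0.0075,0.06]
    - [-0.003,-0.0075,0.09]
    - [-0.003,-0.0075,0.102]
    - [-0.003,-0.0075,0.102]
  rot:
    - [0,0,-0.7]
    - [0,0,-0.7]
    - [0,0,-0.7]
    - [0,0,-0.7]
    - [0,0,-0.7]
  fingers: [0,0,0,0,0]

```text
time: 5.72
position: [540.8, 291.5, 94.4]
tcp_rot: [-0.003, -0.007, 1.0, -0.002]
contact_force: [-1.1, 0.5, -0.4]
width: 9.3
gripper_force: 43.8
```

Run:
```python
from m import *
plan([541,302.3,62],Rt(181.4))
c=shot("wrist"); P=cloud(c); b=hsvmask(c["image"],*C["blue"])>0
m=b&(P[...,2]>40)&(P[...,2]<85); q=P[m]; print("held block",np.percentile(q,[2,50,98],0).round(1))
print(cv2.minAreaRect(q[:,:2].astype(np.float32)))
Q=P.reshape(-1,3); q=Q[(abs(Q[:,2]-78)<4)&(Q[:,0]<520)&(Q[:,1]>200)]; print("panel",cv2.minAreaRect(q[:,:2].astype(np.float32)))
plan([541,302.3,62],Rt(181.4))
```

```text
pos [540.8 291.5  94.4] travel mm [-0.5 10.9 32.3] rot [-0.2 -0.3 -0.7] q [-0.8   0.38  0.32  1.72 -0.13  1.07  1.14]
held block [[511.2 273.7  57.4]
 [519.8 290.8  73. ]
 [537.2 307.7  81.7]]
((525.3177490234375, 290.78704833984375), (28.85662269592285, 35.82443618774414), 0.2609202563762665)
panel ((502.68792724609375, 301.6731262207031), (33.69780349731445, 175.182861328125), 1.3436784744262695)
pos [542.3 292.4  97. ] travel mm [ 1.1 10.  35. ] rot [-0.1 -0.1 -0.7] q [-0.8   0.37  0.32  1.72 -0.13  1.07  1.14]
```

drive_tool:
  travel:
    - [0,0.01,0]
    - [0,0.01,0]
    - [0,0.01,0]
    - [0,0.01,0]
    - [0,0.01,0]
  rot:
    - [0,0,-0.7]
    - [0,0,-0.7]
    - [0,0,-0.7]
    - [0,0,-0.7]
    - [0,0,-0.7]
  fingers: [0,0,0,0,0]

```text
time: 6.18
position: [543.0, 303.4, 99.4]
tcp_rot: [0.001, -0.013, 1.0, 0.0]
contact_force: [-0.5, -0.1, 0.5]
width: 9.2
gripper_force: 43.8
```

drive_tool:
  travel:
    - [0,0,0]
    - [0,0,0]
    - [0,0,0]
    - [0,0,0]
  rot:
    - [0,0,0]
    - [0,0,0]
    - [0,0,0]
    - [0,0,0]
  fingers: [0,0,0,0]

```text
time: 6.52
position: [542.5, 303.0, 98.4]
tcp_rot: [0.0, -0.013, 1.0, 0.0]
contact_force: [0.0, -0.4, -0.4]
width: 9.2
gripper_force: 43.8
```

```bash
cat > ins.py <<'E'
from m import *
c=shot("wrist"); save(c,"w5.png"); P=cloud(c); b=hsvmask(c["image"],*C["blue"])>0
m=b&(P[...,2]>32)&(P[...,2]<95); q=P[m]; print("held block",np.percentile(q,[2,50,98],0).round(1))
r=cv2.minAreaRect(q[:,:2].astype(np.float32));print(np.round(r[0],1),np.round(r[1],1),r[2])
Q=P.reshape(-1,3); q=Q[(abs(Q[:,2]-78)<3)&(Q[:,0]<505)&(Q[:,1]>200)]; print("panel",cv2.minAreaRect(q[:,:2].astype(np.float32)))
plan([541,302.3,62],Rt(181.4))
E
python3 ins.py
```

```text
held block [[513.  285.1  60.9]
 [522.  301.9  77. ]
 [539.2 319.1  91.4]]
[536.5 304.5] [47.9 39.5] 2.180840015411377
panel ((494.84967041015625, 301.58367919921875), (17.7947998046875, 175.0576629638672), 1.3334112167358398)
pos [542.5 303.   98.3] travel mm [ 1.5 -0.7 36.3] rot [ 0.  -0.   0.1] q [-0.81  0.38  0.31  1.71 -0.13  1.08  1.14]
```

drive_tool:
  travel:
    - [0.001,0,0.012]
    - [0.001,0,0.024]
    - [0.001,0,0.034]
    - [0.001,0,0.036]
    - [0.001,0,0.036]
  rot:
    - [0,0,0]
    - [0,0,0]
    - [0,0,0]
    - [0,0,0]
    - [0,0,0]
  fingers: [0,0,0,0,0]

```text
time: 6.98
position: [541.9, 302.7, 61.7]
tcp_rot: [0.0, -0.013, 1.0, -0.0]
contact_force: [1.2, -0.9, 2.4]
width: 9.4
gripper_force: 45.0
```

drive_tool:
  travel:
    - [0,0,0]
    - [0,0,0]
  rot:
    - [0,0,0]
    - [0,0,0]
  fingers: [0,0]

```text
time: 7.15
position: [541.7, 302.7, 61.7]
tcp_rot: [0.0, -0.013, 1.0, -0.0]
contact_force: [1.2, -0.6, 0.8]
width: 9.4
gripper_force: 44.9
```

```bash
python3 ins.py
```

```text
held block [[520.7 285.   39.8]
 [529.5 302.1  45.5]
 [556.4 318.7  68.8]]
[539.5 302.2] [39.2 36.1] 1.6917693614959717
panel ((496.0649719238281, 301.6078796386719), (17.978561401367188, 175.25083923339844), 1.3935579061508179)
pos [541.6 302.7  61.8] travel mm [ 0.6 -0.4 -0.2] rot [-0. -0.  0.] q [-0.8   0.42  0.3   1.73 -0.14  1.01  1.15]
```

View pics/w5.png

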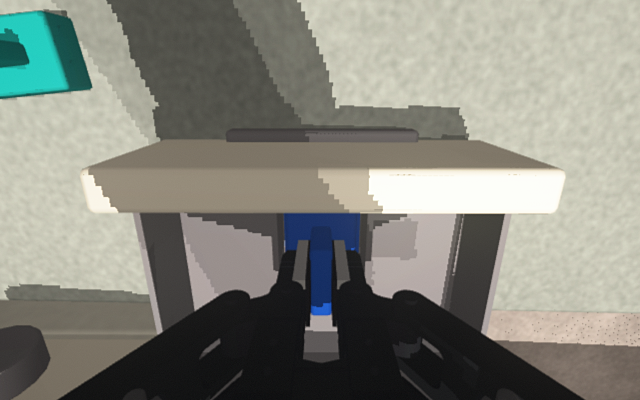

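The insert stands in the pocket between the walls (blue at 320,250), with its block front at the expected place. Releasing.

drive_tool:
  travel:
    - [0,0,0]
    - [0,0,0]
    - [0,0,0]
    - [0,0,-0.01]
    - [0,0,-0.03]
  rot:
    - [0,0,0]
    - [0,0,0]
    - [0,0,0]
    - [0,0,0]
    - [0,0,0]
  fingers: [0.3,0.3,0.3,0.3,0.3]

```text
time: 7.62
position: [539.5, 302.2, 90.3]
tcp_rot: [-0.002, -0.013, 1.0, -0.002]
contact_force: [0.1, -0.4, -0.6]
width: 25.6
gripper_force: 0.0
```

drive_tool:
  travel:
    - [0,0,-0.04]
    - [0,0,-0.08]
    - [0,0,-0.09]
    - [0.11,0,-0.09]
    - [0.11,0,-0.09]
  rot:
    - [0,0,0]
    - [0,0,0]
    - [0,0,0]
    - [0,0,0]
    - [0,0,0]
  fingers: [0.3,0.3,0.3,0.3,0.3]

```text
time: 8.03
position: [459.6, 300.6, 184.0]
tcp_rot: [0.002, -0.011, 1.0, 0.001]
contact_force: [-1.2, 0.8, 0.4]
width: 25.4
gripper_force: 0.0
```

Run:
```python
from m import *
c=shot("wrist"); save(c,"w6.png"); P=cloud(c); b=hsvmask(c["image"],*C["blue"])>0
m=b&(P[...,0]>500)&(P[...,1]>250); q=P[m]
for lo,hi in((15,28),(36,46),(60,75)):
    k=q[(q[:,2]>lo)&(q[:,2]<hi)]
    if len(k)>5: r=cv2.minAreaRect(k[:,:2].astype(np.float32));print(lo,len(k),np.median(k[:,2]),np.round(r[0],1),np.round(r[1],1),r[2])
Q=P.reshape(-1,3); q=Q[(abs(Q[:,2]-78)<3)&(Q[:,0]<505)&(Q[:,1]>200)]; print("panel",cv2.minAreaRect(q[:,:2].astype(np.float32)))
plan([430,303,62],Rt(181.4))
```

```text
15 161 21.208418612485445 [565.3 303.1] [57.5 43.3] 1.7334436178207397
36 1078 40.79618834782545 [549.7 302.2] [49.8 36. ] 2.1816515922546387
60 415 67.50288636251634 [542.  301.8] [34.5  9.8] 1.4977431297302246
panel ((495.4250793457031, 301.07818603515625), (18.005517959594727, 175.11676025390625), 1.1876513957977295)
pos [447.8 300.7 181. ] travel mm [ 16.5   3.  119.2] rot [-0.1 -0.6  0.3] q [-0.91  0.14  0.29  1.82 -0.05  1.2   1.  ]
```

drive_tool:
  travel:
    - [0.002,0.002,0.04]
    - [0.002,0.002,0.08]
    - [0.002,0.002,0.119]
    - [0.002,0.002,0.119]
    - [0.002,0.002,0.119]
  rot:
    - [0,0,0]
    - [0,0,0]
    - [0,0,0]
    - [0,0,0]
    - [0,0,0]
  fingers: [0,0,0,0,0]

```text
time: 8.5
position: [455.0, 302.0, 62.5]
tcp_rot: [-0.002, -0.013, 1.0, -0.001]
contact_force: [0.0, 1.3, 0.6]
width: 0.0
gripper_force: 0.0
```

drive_tool:
  travel:
    - [-0.02,0,0]
    - [-0.04,0,0]
    - [-0.055,0,0]
    - [-0.07,0,0]
    - [-0.085,0,0]
  rot:
    - [0,0,0]
    - [0,0,0]
    - [0,0,0]
    - [0,0,0]
    - [0,0,0]
  fingers: [0,0,0,0,0]

```text
time: 8.92
position: [543.0, 306.3, 67.0]
tcp_rot: [0.001, -0.013, 1.0, 0.001]
contact_force: [-2.5, -0.1, -0.3]
width: -0.1
gripper_force: 0.9
```

drive_tool:
  travel:
    - [-0.015,0,0]
    - [-0.03,0,0]
    - [-0.045,0,0]
    - [-0.06,0,0]
    - [-0.07,0,0]
  rot:
    - [0,0,0]
    - [0,0,0]
    - [0,0,0]
    - [0,0,0]
    - [0,0,0]
  fingers: [0,0,0,0,0]

```text
time: 9.33
position: [597.7, 307.8, 66.7]
tcp_rot: [-0.017, -0.014, 1.0, -0.002]
contact_force: [-63.1, -12.3, 44.4]
width: 0.2
gripper_force: 32.4
```

drive_tool:
  travel:
    - [0,0,0]
    - [0,0,0]
    - [0,0,0]
  rot:
    - [0,0,0]
    - [0,0,0]
    - [0,0,0]
  fingers: [0,0,0]

```text
time: 9.58
position: [597.4, 307.9, 66.5]
tcp_rot: [-0.015, -0.015, 1.0, -0.002]
contact_force: [-39.7, -8.3, 25.0]
width: 0.1
gripper_force: 20.8
```

Run:
```python
from m import *
plan([603,305,62],Rt(181.4))
c=shot("wrist"); save(c,"w7.png"); P=cloud(c)
c2=shot("top"); P2=cloud(c2); np.savez("top1.npz",**c2)
Q=P2.reshape(-1,3); q=Q[(abs(Q[:,2]-78)<4)&(Q[:,0]>450)&(Q[:,0]<640)&(Q[:,1]>200)&(Q[:,1]<400)]; print("panel",cv2.minAreaRect(q[:,:2].astype(np.float32)))
q=Q[(abs(Q[:,2]-100)<4)&(Q[:,0]>600)]
for y0 in (-100,-50,0,50,230,260,320,360,380): print(y0,np.percentile(q[abs(q[:,1]-y0)<12][:,0],1).round(1),end=" ")
```

```text
pos [597.4 307.9  66.5] travel mm [-5.6 -3.   4.4] rot [-0.2 -1.7  0.3] q [-0.73  0.53  0.3   1.57 -0.18  1.1   1.21]
panel ((618.4170532226562, 252.58615112304688), (31.362472534179688, 91.20899200439453), 15.07079029083252)
-100 638.4 -50 638.6 0 636.9 50 635.9 230 633.7 260 630.4 320 681.6 360 745.8 380 735.2
```

View pics/w7.png

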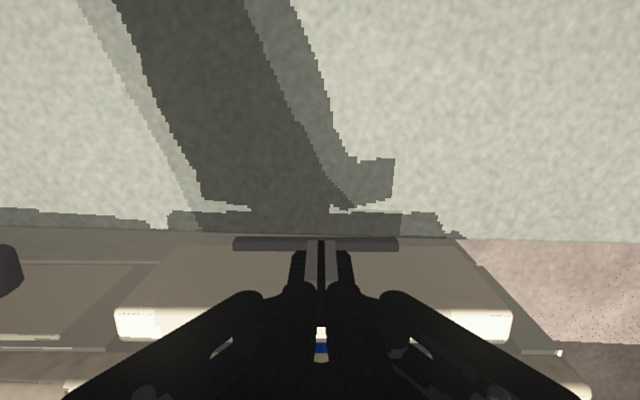

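The drawer looks shut, the fingers pressing on its dark handle bar (315,243). Backing off and checking.

drive_tool:
  travel:
    - [0.01,0,0]
    - [0.03,0,0]
    - [0.05,0,0]
    - [0.06,0,0]
    - [0.06,0,0]
  rot:
    - [0,0,0]
    - [0,0,0]
    - [0,0,0]
    - [0,0,0]
    - [0,0,0]
  fingers: [0,0,0,0,0]

```text
time: 10.1
position: [550.6, 307.1, 66.4]
tcp_rot: [0.001, -0.014, 1.0, 0.002]
contact_force: [0.7, -0.0, 0.1]
width: -0.3
gripper_force: 0.0
```

drive_tool:
  travel:
    - [0.03,-0.02,-0.03]
    - [0.06,-0.05,-0.06]
    - [0.06,-0.08,-0.1]
    - [0.06,-0.1,-0.13]
    - [0.06,-0.1,-0.13]
  rot:
    - [0,0,0]
    - [0,0,0]
    - [0,0,0]
    - [0,0,0]
    - [0,0,0]
  fingers: [0.7,0.7,0.7,0.7,0.7]

```text
time: 10.52
position: [497.6, 200.5, 200.2]
tcp_rot: [0.005, -0.01, 1.0, 0.002]
contact_force: [1.0, 0.3, 1.0]
width: 59.4
gripper_force: 0.0
```

drive_tool:
  travel:
    - [0,0,0]
    - [0,0,0]
    - [0,0,0]
  rot:
    - [0,0,0]
    - [0,0,0]
    - [0,0,0]
  fingers: [0.7,0.7,0.7]

```text
time: 10.77
position: [493.9, 204.7, 193.1]
tcp_rot: [-0.0, -0.013, 1.0, 0.0]
contact_force: [0.3, -0.3, -0.3]
width: 59.9
gripper_force: 0.0
```

Run:
```python
from m import *
c=shot("wrist"); save(c,"w8.png"); P=cloud(c); Q=P.reshape(-1,3)
q=Q[(abs(Q[:,2]-78)<2)&(Q[:,0]>500)&(Q[:,0]<635)&(Q[:,1]>200)&(Q[:,1]<400)]; print(len(q),"panel",cv2.minAreaRect(q[:,:2].astype(np.float32)),np.percentile(q[:,0],[1,50,99]))
q=Q[(Q[:,2]>35)&(Q[:,2]<65)&(Q[:,0]>560)&(Q[:,1]>100)&(Q[:,1]<400)]
for y0 in range(170,400,20):
    k=q[abs(q[:,1]-y0)<6]; print(y0,len(k),np.percentile(k[:,0],[2,50]).round(1) if len(k)>3 else "")
blobs(c,"green",60); blobs(c,"yellow",60); blobs(c,"red",60); blobs(c,"blue",60)
plan([440,50,200],Rt(180)); np.savez("w8.npz",**c)
```

```text
987 panel ((617.8621215820312, 295.576416015625), (21.384408950805664, 190.6293182373047), 1.273374319076538) [606.41527127 616.83855571 628.88948469]
170 231 [624.9 625.9]
190 240 [624.9 627.7]
210 163 [627. 628.]
230 229 [608.8 609.5]
250 228 [608. 609.]
270 130 [607.5 608.5]
290 22 [658.  662.9]
310 0 
330 147 [606.2 607.1]
350 210 [605.7 606.6]
370 172 [605.2 606.1]
390 115 [605.  605.8]
green px [139 112] A 6442 med [441.   46.8  38.4] z [15. 48.] rect [436.6  42.4] [177.5  31.1] 2.7
yellow px [52 99] A 6983 med [432.3 -23.5  39.4] z [17. 48.] rect [435.8 -48.8] [173.4  72.7] 0.0
red px [259 360] A 103 med [636.9 155.5 105.8] z [101. 111.] rect [562.2 172.9] [  9.4 156.7] 76.3
red px [203 394] A 89 med [635.6 118.4 139.6] z [132. 143.] rect [635.4 119.2] [6.4 3. ] 82.4
blue px [ 10 157] A 1340 med [482.6 -70.7  42.3] z [30. 47.] rect [466.5 -73.4] [16.7 80.1] 86.5
pos [493.3 204.7 192.3] travel mm [  57.5 -153.2   -7.5] rot [-0.  -0.1  1.5] q [-0.78  0.11  0.36  1.83 -0.04  1.21  1.19]
```

View pics/w8.png

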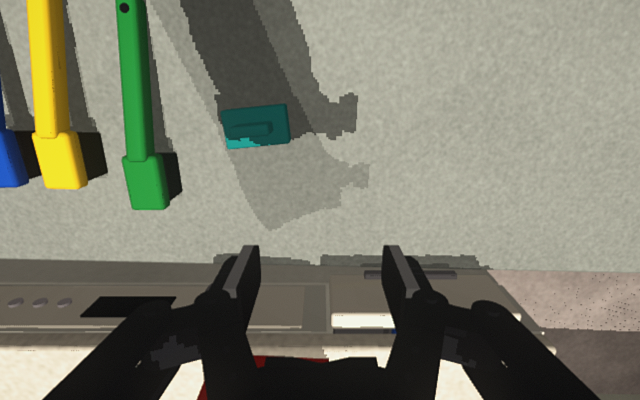

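The panel stands 18 mm proud of the face, so the drawer is shut. Green brush at (135,110), yellow (52,95), blue (5,150); teal decoy at (255,125).

```bash
cat >> m.py <<'E'
def brush(c,name,yr):
    P=cloud(c); m=hsvmask(c["image"],*C[name])>0
    q=P[m]; q=q[~np.isnan(q).any(1)]; q=q[(q[:,0]<540)&(q[:,0]>300)&(q[:,1]>yr[0])&(q[:,1]<yr[1])]
    x0,x1=np.percentile(q[:,0],[0.3,99.7]); xs=[];ys=[];zs=[]
    for a in np.arange(x0+8,x0+128,10):
        k=q[abs(q[:,0]-a)<5]
        if len(k)<4: continue
        k=k[k[:,2]>np.percentile(k[:,2],90)-5]
        xs.append(a);ys.append((k[:,1].min()+k[:,1].max())/2);zs.append(np.median(k[:,2]))
    f=np.polyfit(xs,ys,1); g=np.polyfit(xs,zs,1)
    print(name,"x",x0.round(1),x1.round(1),"yaw",np.degrees(np.arctan(f[0])).round(2),"y@x0+117",np.polyval(f,x0+117).round(1),"slope",np.degrees(np.arctan(g[0])).round(1),"ztop@",np.polyval(g,x0+117).round(1))
E
python3 - <<'E'
from m import *
R_={"green":(0,90),"yellow":(-60,10),"blue":(-130,-60)}
for f in ("top0","w8"):
    c=dict(np.load(f+".npz"))
    for k in R_:
        try: brush(c,k,R_[k])
        except Exception as e: print(f,k,e)
E
```

```text
green x 346.9 523.7 yaw 1.79 y@x0+117 40.7 slope 12.7 ztop@ 51.5
yellow x 327.7 512.7 yaw 0.25 y@x0+117 -31.6 slope 12.4 ztop@ 50.7
blue x 329.5 506.1 yaw 1.87 y@x0+117 -88.3 slope 13.8 ztop@ 52.4
green x 350.0 524.5 yaw 2.16 y@x0+117 44.2 slope 12.6 ztop@ 47.2
yellow x 351.7 506.2 yaw -0.12 y@x0+117 -29.1 slope 10.7 ztop@ 49.1
blue x 420.4 505.8 yaw 2.56 y@x0+117 -71.9 slope 14.1 ztop@ 56.8
```

```bash
python3 - <<'E'
import numpy as np
from scipy.optimize import least_squares,fsolve
D=[(.321,-.07,1.45,145.55,633.5,248.3),(.36,.51,1.35,663.9,-44.7,297.2),(.38,.31,1.71,542.5,303,98.3),(.45,.49,1.46,680,-47.7,189.4),(.11,.36,1.83,493.3,204.7,192.3),(.42,.30,1.73,541.6,302.7,61.8),(.29,.32,1.61,537.8,300,199)]
def rz(q2,q3,q4,p):
    hL3,L1,L2,a,b=p
    # elbow at L1 along, offset a along x ; forearm L2, offset b
    ux=a+L2*np.sin(q4)-b*np.cos(q4); uz=L1+L2*np.cos(q4)+b*np.sin(q4)
    X=np.array([ux*np.cos(q3),ux*np.sin(q3),uz]); c,s=np.cos(q2),np.sin(q2)
    W=np.array([c*X[0]+s*X[2],X[1],-s*X[0]+c*X[2]]); return np.hypot(W[0],W[1]),W[2]+hL3
def f(p): 
    o=[]
    for q2,q3,q4,x,y,z in D: r,zz=rz(q2,q3,q4,p); o+=[r-np.hypot(x,y),zz-z]
    return o
s=least_squares(lambda p:np.append(f(p),[.05*p[3],.05*p[4]]),[0,400,400,0,0]); print(s.x.round(1),np.round(s.fun,1))
E
python3 - <<'E'
import sys; sys.path.insert(0,'.')
E
```

```text
[-87.8 462.3 514.1   3.2   3.2] [ 3.1  2.9 -2.7  1.  -1.7 -1.2 -1.9 -4.1 -1.4  0.   0.7  1.8  3.5 -0.4
  0.2  0.2]
```

drive_tool:
  travel:
    - [0.014,-0.08,0.02]
    - [0.028,-0.157,0.04]
    - [0.028,-0.157,0.05]
    - [0.028,-0.157,0.05]
    - [0.028,-0.157,0.05]
  rot:
    - [0,0,0]
    - [0,0,0]
    - [0,0,0]
    - [0,0,0]
    - [0,0,0]
  fingers: [0.7,0.7,0.7,0.7,0.7]

```text
time: 11.23
position: [466.2, 38.5, 139.4]
tcp_rot: [-0.004, -0.009, 1.0, -0.002]
contact_force: [0.1, -0.3, -0.2]
width: 59.9
gripper_force: 0.0
```

drive_tool:
  travel:
    - [0,0,0]
    - [0,0,0]
    - [0,0,0]
  rot:
    - [0,0,0]
    - [0,0,0]
    - [0,0,0]
  fingers: [0.7,0.7,0.7]

```text
time: 11.48
position: [470.0, 48.0, 143.2]
tcp_rot: [-0.0, -0.014, 1.0, -0.0]
contact_force: [-0.2, 0.8, 0.2]
width: 60.1
gripper_force: 0.0
```

Run:
```python
from m import *
plan([465,44,36],Rt(182))
c=shot("wrist"); np.savez("w9.npz",**c)
for k,r in {"green":(0,90),"yellow":(-60,10)}.items(): brush(c,k,r)
```

```text
pos [470.   48.  143.2] travel mm [  5.1  -3.8 107.2] rot [-0.  -0.  -0.4] q [-0.64  0.02  0.49  2.02 -0.01  1.1   1.45]
green x 345.0 524.2 yaw 2.0 y@x0+117 43.1 slope 12.8 ztop@ 46.2
yellow x 335.4 506.2 yaw 0.4 y@x0+117 -29.0 slope 12.6 ztop@ 48.2
```

drive_tool:
  travel:
    - [0.004,-0.004,0.02]
    - [0.004,-0.004,0.04]
    - [0.004,-0.004,0.04]
    - [0.004,-0.004,0.04]
    - [0.004,-0.004,0.04]
  rot:
    - [0,7,0]
    - [0,14,0]
    - [0,21,0]
    - [0,28,0]
    - [0,30,0]
  fingers: [0.7,0.7,0.7,0.7,0.7]

```text
time: 11.95
position: [467.0, 43.9, 100.3]
tcp_rot: [-0.263, -0.014, 0.965, -0.005]
contact_force: [-0.9, 0.7, -0.2]
width: 59.9
gripper_force: 0.0
```

drive_tool:
  travel:
    - [0,0,0]
    - [0,0,0]
    - [0,0,0]
  rot:
    - [0,0,0]
    - [0,0,0]
    - [0,0,0]
  fingers: [0.7,0.7,0.7]

```text
time: 12.2
position: [465.7, 42.7, 103.6]
tcp_rot: [-0.258, -0.013, 0.966, -0.003]
contact_force: [-0.2, -0.3, 0.5]
width: 59.7
gripper_force: 0.0
```

Run:
```python
from m import *
plan([463,43,35],Rt(182,-30))
q=env.get_state()["q"]; p=env.get_state()["position"]
q2,q3,q4=q[1:4]; L1,L2=462.3,514.1
X=np.array([L2*np.sin(q4)*np.cos(q3),L2*np.sin(q4)*np.sin(q3),L1+L2*np.cos(q4)]); c,s=np.cos(q2),np.sin(q2)
W=[c*X[0]+s*X[2],X[1],-s*X[0]+c*X[2]]; print("wrist r",np.hypot(W[0],W[1]),"zrel",W[2],q.round(3))
c=shot("wrist"); np.savez("w10.npz",**c); brush(c,"green",(0,90))
```

```text
pos [465.7  42.7 103.6] travel mm [-31.8   0.3  60.8] rot [ 0.3  0.1 -0.4] q [-0.51  0.49  0.51  1.7  -0.21  1.55  1.66]
wrist r 630.9635891734574 zrel 143.57103120518073 [-0.513  0.486  0.505  1.696 -0.213  1.548  1.664]
green x 346.6 518.5 yaw 2.02 y@x0+117 43.1 slope 12.7 ztop@ 46.7
```

drive_tool:
  travel:
    - [-0.016,0,0.03]
    - [-0.026,0,0.05]
    - [-0.032,0,0.06]
    - [-0.032,0,0.06]
    - [-0.032,0,0.06]
  rot:
    - [0,0,0]
    - [0,0,0]
    - [0,0,0]
    - [0,0,0]
    - [0,0,0]
  fingers: [0.7,0.7,0.7,0.7,0.7]

```text
time: 12.67
position: [463.5, 42.2, 36.3]
tcp_rot: [-0.259, -0.012, 0.966, -0.003]
contact_force: [0.2, -0.1, -0.0]
width: 59.7
gripper_force: 0.0
```

drive_tool:
  travel:
    - [0,0,0]
    - [0,0,0]
    - [0,0,0]
    - [0,0,0]
    - [0,0,0]
  rot:
    - [0,0,0]
    - [0,0,0]
    - [0,0,0]
    - [0,0,0]
    - [0,0,0]
  fingers: [0,0,0,0,0]
  squeeze: 70

```text
time: 13.08
position: [464.6, 42.1, 36.8]
tcp_rot: [-0.258, -0.012, 0.966, -0.003]
contact_force: [0.6, 1.2, 6.1]
width: 29.9
gripper_force: 54.6
```

Run:
```python
from m import *
s=env.get_state(); print(s["width"],s["gripper_force"],s["contact_force"]); plan([500,60,250],Rt(190,-10))
```

```text
29.857587768870353 54.61436948273331 [0.58065019 1.22811079 6.12213054]
pos [464.6  42.1  36.8] travel mm [  75.1   17.1 -202.7] rot [  3.  -19.8  -8.1] q [-0.5   0.57  0.48  1.73 -0.25  1.44  1.69]
```

Width 30 means the pads caught the wider head; I reopen and shift towards the tail.

drive_tool:
  travel:
    - [0,0,0]
    - [0,0,0]
    - [0,0,0]
    - [0.009,0,0.008]
    - [0.009,0,0.008]
  rot:
    - [0,0,0]
    - [0,0,0]
    - [0,0,0]
    - [0,0,0]
    - [0,0,0]
  fingers: [0.7,0.7,0.7,0.7,0.7]

```text
time: 13.5
position: [449.9, 41.6, 32.5]
tcp_rot: [-0.26, -0.012, 0.965, -0.003]
contact_force: [-0.8, -0.4, -0.4]
width: 59.8
gripper_force: 0.0
```

drive_tool:
  travel:
    - [0,0,0]
    - [0,0,0]
    - [0,0,0]
    - [0,0,0]
    - [0,0,0]
  rot:
    - [0,0,0]
    - [0,0,0]
    - [0,0,0]
    - [0,0,0]
    - [0,0,0]
  fingers: [0,0,0,0,0]
  squeeze: 70

```text
time: 13.92
position: [452.1, 41.8, 33.0]
tcp_rot: [-0.259, -0.012, 0.966, -0.003]
contact_force: [0.6, 0.1, 0.7]
width: 17.0
gripper_force: 68.1
```

drive_tool:
  travel:
    - [0,0,0]
    - [0,0,0]
  rot:
    - [0,0,0]
    - [0,0,0]
  fingers: [0,0]

```text
time: 14.08
position: [452.0, 41.7, 33.0]
tcp_rot: [-0.259, -0.012, 0.966, -0.003]
contact_force: [1.1, -0.4, -0.0]
width: 16.9
gripper_force: 68.1
```

drive_tool:
  travel:
    - [0.02,0,-0.035]
    - [0.04,0,-0.07]
    - [0.06,0,-0.104]
    - [0.085,0,-0.147]
    - [0.085,0,-0.147]
  rot:
    - [0,0,0]
    - [0,0,0]
    - [0,0,0]
    - [0,0,0]
    - [0,0,0]
  fingers: [0,0,0,0,0]

```text
time: 14.5
position: [454.1, 41.4, 208.7]
tcp_rot: [-0.255, -0.012, 0.967, -0.002]
contact_force: [1.2, -0.4, -1.0]
width: 17.3
gripper_force: 68.2
```

drive_tool:
  travel:
    - [-0.01,0.006,-0.035]
    - [-0.02,0.012,-0.07]
    - [-0.03,0.018,-0.1]
    - [-0.04,0.024,-0.13]
    - [-0.049,0.03,-0.155]
  rot:
    - [0,-6,0]
    - [0,-12,0]
    - [0,-18,0]
    - [0,-24,0]
    - [0,-30,0]
  fingers: [0,0,0,0,0]

```text
time: 14.92
position: [572.6, 74.9, 314.6]
tcp_rot: [0.004, -0.013, 1.0, 0.0]
contact_force: [0.3, -0.2, 0.1]
width: 16.9
gripper_force: 68.3
```

drive_tool:
  travel:
    - [-0.016,0.018,0]
    - [-0.032,0.036,0]
    - [-0.048,0.054,0]
    - [-0.064,0.072,0]
    - [-0.08,0.09,0]
  rot:
    - [0,-6,0]
    - [0,-12,0]
    - [0,-18,0]
    - [0,-24,0]
    - [0,-30,0]
  fingers: [0,0,0,0,0]

```text
time: 15.33
position: [648.7, 167.8, 313.1]
tcp_rot: [0.261, -0.012, 0.965, 0.004]
contact_force: [0.8, -1.8, -1.2]
width: 17.0
gripper_force: 68.3
```

Run:
```python
from m import *
s=env.get_state(); print(s["width"],s["contact_force"]); plan([690,180,320],Rt(194,47))
```

```text
17.0167877350467 [ 0.84013979 -1.7508258  -1.21615168]
pos [648.7 167.8 313.1] travel mm [-39.4  11.2  15.1] rot [ -7.8 -16.6  -9.9] q [-0.8  -0.01  0.42  1.8   0.24  0.87  1.11]
```

drive_tool:
  travel:
    - [-0.013,0.004,0.005]
    - [-0.026,0.008,0.01]
    - [-0.039,0.011,0.015]
    - [-0.039,0.011,0.015]
    - [-0.039,0.011,0.015]
  rot:
    - [-2.6,-5.5,-3.3]
    - [-5.2,-11,-6.6]
    - [-7.8,-16.6,-9.9]
    - [-7.8,-16.6,-9.9]
    - [-7.8,-16.6,-9.9]
  fingers: [0,0,0,0,0]

```text
time: 15.75
position: [688.2, 177.2, 316.8]
tcp_rot: [0.391, -0.111, 0.913, 0.047]
contact_force: [0.7, 0.3, -0.1]
width: 17.4
gripper_force: 68.4
```

drive_tool:
  travel:
    - [0,0,0]
    - [0,0,0]
    - [0,0,0]
  rot:
    - [0,0,0]
    - [0,0,0]
    - [0,0,0]
  fingers: [0,0,0]

```text
time: 16.0
position: [689.8, 179.7, 320.0]
tcp_rot: [0.393, -0.112, 0.911, 0.048]
contact_force: [0.5, -0.5, -0.2]
width: 17.2
gripper_force: 68.4
```

```bash
cat > held.py <<'E'
from m import *
import sys
name=sys.argv[1]; plan([690,180,320],Rt(194,47))
for n in ("scene","wrist","top"):
    c=shot(n); np.savez(n+"_b.npz",**c); P=cloud(c)
    q=P[hsvmask(c["image"],*C[name])>0]; q=q[(q[:,2]>160)&(q[:,0]>560)&(abs(q[:,0]-690)<120)&(abs(q[:,1]-165)<120)]
    print(n,len(q))
    if len(q)>15:
        for z in range(190,420,20):
            k=q[abs(q[:,2]-z)<10]
            if len(k)>3: print("  z",z,len(k),"x",np.percentile(k[:,0],[3,97]).round(),"y",np.percentile(k[:,1],[3,97]).round())
    r=P[hsvmask(c["image"],*C["red"])>0]; r=r[(abs(r[:,2]-185)<4)&(abs(r[:,0]-690)<80)&(abs(r[:,1]-165)<58)]
    if len(r)>20: print("  rim",len(r),cv2.minAreaRect(r[:,:2].astype(np.float32)))
save(c,"top_b.png")
cv2.imwrite("pics/sc_%s.png"%name,np.load("scene_b.npz")["image"][...,::-1])
E
python3 held.py green
```

```text
pos [689.8 179.7 320. ] travel mm [-0.2  0.3  0.2] rot [ 0.  -0.3  0. ] q [-0.79 -0.08  0.45  1.96  0.21  0.45  1.34]
scene 248
  z 210 10 x [681. 693.] y [186. 190.]
  z 230 27 x [681. 694.] y [187. 190.]
  z 250 11 x [688. 693.] y [189. 190.]
  z 270 5 x [690. 693.] y [187. 191.]
  z 330 4 x [691. 697.] y [180. 190.]
  z 350 17 x [685. 694.] y [195. 198.]
  z 370 39 x [687. 698.] y [196. 200.]
  z 390 134 x [692. 708.] y [172. 200.]
  rim 241 ((704.711669921875, 162.77188110351562), (105.01908111572266, 134.6305389404297), 87.49801635742188)
wrist 8524
  z 210 282 x [676. 681.] y [169. 184.]
  z 230 752 x [676. 681.] y [169. 184.]
  z 250 830 x [676. 681.] y [169. 184.]
  z 270 167 x [677. 682.] y [169. 185.]
  z 290 947 x [677. 682.] y [169. 184.]
  z 310 1705 x [677. 682.] y [169. 184.]
  z 330 1984 x [677. 682.] y [169. 184.]
  z 350 1857 x [678. 686.] y [168. 187.]
  rim 2236 ((705.47802734375, 160.8278350830078), (103.58230590820312, 132.93862915039062), 87.59403991699219)
top 90
  z 350 21 x [679. 687.] y [168. 184.]
  z 390 65 x [690. 711.] y [167. 193.]
```

View pics/sc_green.png

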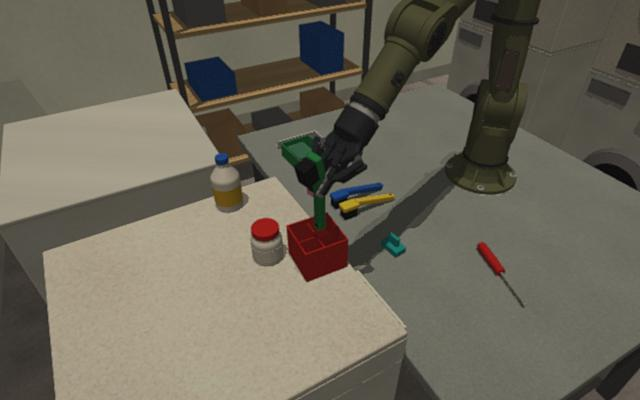

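The brush hangs vertical at (320,210), just above the cup; other brushes, bottle and jar are untouched.

Run:
```python
from m import *
for f in ("scene_b","wrist_b","top0","scene0","w2","w1"):
    c=dict(np.load(f+".npz")); P=cloud(c); r=P[hsvmask(c["image"],*C["red"])>0]; r=r[(abs(r[:,2]-185)<4)&(abs(r[:,0]-690)<58)&(abs(r[:,1]-163)<62)]
    if len(r)>20: print(f,len(r),cv2.minAreaRect(r[:,:2].astype(np.float32)))
```

```text
scene_b 222 ((686.8720703125, 165.63978576660156), (100.63407135009766, 98.43205261230469), 87.9374008178711)
wrist_b 1976 ((688.7164306640625, 163.16366577148438), (100.35775756835938, 99.68688201904297), 87.33831787109375)
top0 34 ((685.3077392578125, 160.52743530273438), (95.64531707763672, 96.16580200195312), 88.41947937011719)
scene0 248 ((686.4632568359375, 166.02291870117188), (100.7540054321289, 98.645751953125), 87.44241333007812)
w2 938 ((682.65869140625, 114.17605590820312), (6.139725208282471, 48.99958038330078), 87.82176208496094)
w1 1812 ((686.0079956054688, 162.7886962890625), (102.68002319335938, 97.62113952636719), 87.76130676269531)
```

drive_tool:
  travel:
    - [-0.017,0.001,0.018]
    - [-0.017,0.001,0.018]
    - [-0.017,0.001,0.018]
    - [-0.017,0.001,0.018]
  rot:
    - [0,0,0]
    - [0,0,0]
    - [0,0,0]
    - [0,0,0]
  fingers: [0,0,0,0]

```text
time: 16.48
position: [712.9, 185.8, 318.6]
tcp_rot: [0.393, -0.112, 0.912, 0.048]
contact_force: [0.7, -0.3, -0.8]
width: 16.9
gripper_force: 68.4
```

drive_tool:
  travel:
    - [0.012,0,0.011]
    - [0.022,0,0.02]
    - [0.033,0,0.03]
    - [0.044,0,0.041]
    - [0.044,0,0.041]
  rot:
    - [0,0,0]
    - [0,0,0]
    - [0,0,0]
    - [0,0,0]
    - [0,0,0]
  fingers: [0,0,0,0,0]

```text
time: 16.9
position: [710.3, 185.0, 254.2]
tcp_rot: [0.39, -0.112, 0.913, 0.047]
contact_force: [-0.7, -0.3, -1.8]
width: 16.8
gripper_force: 68.5
```

drive_tool:
  travel:
    - [0.01,0,0.009]
    - [0.018,0,0.016]
    - [0.024,0,0.022]
    - [0.029,0,0.027]
    - [0.029,0,0.027]
  rot:
    - [0,0,0]
    - [0,0,0]
    - [0,0,0]
    - [0,0,0]
    - [0,0,0]
  fingers: [0,0,0,0,0]

```text
time: 17.32
position: [711.6, 185.4, 217.1]
tcp_rot: [0.392, -0.112, 0.912, 0.048]
contact_force: [-0.3, 0.6, -0.8]
width: 17.1
gripper_force: 68.4
```

```bash
python3 held.py green | head -3
python3 - <<'E'
from m import *
s=env.get_state(); print(s["contact_force"],s["moment"],s["position"])
E
```

```text
pos [711.6 185.4 217.1] travel mm [-59.3  -0.1 -87. ] rot [-0.  -0.5  0.1] q [-0.77  0.09  0.48  2.03  0.03  0.22  1.48]
scene 179
  z 190 4 x [706. 718.] y [184. 196.]
[ 0.29533767 -0.56439667 -0.94740647] [-0.19899998  0.80964133  0.02536699] [712.94960687 185.63229274 219.95344647]
```

drive_tool:
  travel:
    - [0.003,0,0.003]
    - [0.003,0,0.003]
    - [0.003,0,0.003]
    - [0.003,0,0.003]
    - [0.003,0,0.003]
  rot:
    - [0,0,0]
    - [0,0,0]
    - [0,0,0]
    - [0,0,0]
    - [0,0,0]
  fingers: [0,0.45,0.45,0.45,0.45]

```text
time: 17.88
position: [712.9, 185.7, 215.5]
tcp_rot: [0.393, -0.112, 0.911, 0.048]
contact_force: [0.5, -0.9, -0.2]
width: 38.4
gripper_force: 0.0
```

drive_tool:
  travel:
    - [0,0,-0.02]
    - [0,0,-0.05]
    - [0,0,-0.09]
    - [0,0,-0.12]
    - [0,0,-0.14]
  rot:
    - [0,0,0]
    - [0,0,0]
    - [0,0,0]
    - [0,0,0]
    - [0,0,0]
  fingers: [0.45,0.45,0.45,0.45,0.45]

```text
time: 18.3
position: [613.0, 160.8, 314.4]
tcp_rot: [0.395, -0.112, 0.911, 0.049]
contact_force: [0.2, 0.0, 0.0]
width: 38.3
gripper_force: 0.0
```

drive_tool:
  travel:
    - [0,0,0]
    - [0,0,0]
    - [0,0,0]
  rot:
    - [0,0,0]
    - [0,0,0]
    - [0,0,0]
  fingers: [0.7,0.7,0.7]

```text
time: 18.55
position: [614.0, 160.8, 310.3]
tcp_rot: [0.393, -0.112, 0.912, 0.048]
contact_force: [-0.5, 0.6, -0.6]
width: 60.0
gripper_force: 0.0
```

```bash
python3 held.py green
python3 - <<'E'
from m import *
plan([470,-29,150],Rt(180,-30))
cv2.imwrite("pics/wr_g.png",np.load("wrist_b.npz")["image"][...,::-1])
E
```

```text
pos [614.  160.8 310.3] travel mm [-60.9   0.3  50.3] rot [-0.  -0.4  0. ] q [-0.82 -0.27  0.42  2.12  0.44  0.49  1.14]
scene 263
  z 190 17 x [717. 725.] y [201. 203.]
  z 210 22 x [723. 736.] y [200. 205.]
  z 230 14 x [728. 744.] y [201. 211.]
  z 250 63 x [733. 758.] y [197. 212.]
  z 270 119 x [748. 769.] y [187. 213.]
  z 290 22 x [757. 763.] y [186. 210.]
  rim 189 ((704.8795776367188, 163.99659729003906), (103.16905212402344, 134.77601623535156), 87.40946197509766)
wrist 3230
  z 190 405 x [714. 723.] y [182. 198.]
  z 210 366 x [719. 726.] y [184. 199.]
  z 230 376 x [725. 736.] y [185. 204.]
  z 250 830 x [733. 746.] y [179. 207.]
  z 270 801 x [746. 758.] y [180. 208.]
  z 290 28 x [756. 759.] y [181. 202.]
  rim 2161 ((703.7801513671875, 161.1263885498047), (102.65837097167969, 135.87152099609375), 86.78838348388672)
top 184
  z 190 12 x [713. 721.] y [182. 193.]
  z 210 13 x [716. 725.] y [183. 195.]
  z 230 14 x [724. 733.] y [184. 195.]
  z 250 43 x [730. 747.] y [179. 201.]
  z 270 64 x [745. 774.] y [179. 204.]
  z 290 27 x [750. 764.] y [178. 203.]
  rim 40 ((696.5873413085938, 151.37448120117188), (79.92622375488281, 153.4840087890625), 45.88685607910156)
pos [614.  160.8 309.2] travel mm [ 243.5 -149.1  -25. ] rot [ 2.1 76.1 14.9] q [-0.82 -0.27  0.42  2.12  0.44  0.49  1.14]
```

View pics/wr_g.png

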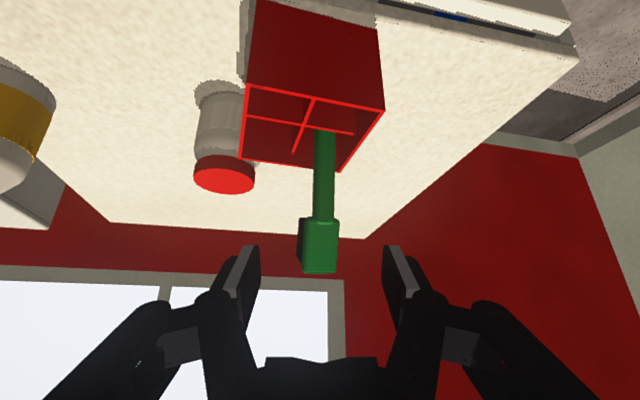

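The green brush stands in the back-left section (323,160), leaning back about 17 degrees; the cup's other three sections are empty and the jar is clear.

drive_tool:
  travel:
    - [0.022,-0.0126,-0.012]
    - [0.044,-0.025,-0.024]
    - [0.066,-0.038,-0.036]
    - [0.088,-0.05,-0.048]
    - [0.11,-0.063,-0.06]
  rot:
    - [0,7,0]
    - [0,14,0]
    - [0,21,0]
    - [0,28,0]
    - [0,35,0]
  fingers: [0.7,0.7,0.7,0.7,0.7]

```text
time: 19.12
position: [513.0, 70.6, 272.5]
tcp_rot: [0.098, -0.122, 0.988, 0.012]
contact_force: [0.9, 0.1, -0.9]
width: 60.2
gripper_force: 0.0
```

drive_tool:
  travel:
    - [0,0,0]
    - [0,0,0]
  rot:
    - [0,0,0]
    - [0,0,0]
  fingers: [0.7,0.7]

```text
time: 19.28
position: [514.8, 70.8, 271.4]
tcp_rot: [0.101, -0.121, 0.987, 0.011]
contact_force: [0.4, 0.3, 0.2]
width: 59.8
gripper_force: 0.0
```

Run:
```python
from m import *
plan([460,-20,170],Rt(187,-10))
```

```text
pos [514.8  70.8 271.4] travel mm [ 94.  -74.8  84.2] rot [-0.  21.7  7. ] q [-0.88 -0.17  0.63  1.91  0.11  1.17  1.53]
```

drive_tool:
  travel:
    - [0.019,-0.015,0.017]
    - [0.038,-0.03,0.034]
    - [0.057,-0.045,0.051]
    - [0.076,-0.06,0.068]
    - [0.094,-0.075,0.084]
  rot:
    - [0,4.3,1.4]
    - [0,8.6,2.8]
    - [0,13,4.2]
    - [0,17.4,5.6]
    - [0,21.7,7]
  fingers: [0.7,0.7,0.7,0.7,0.7]

```text
time: 19.7
position: [458.9, -19.6, 169.6]
tcp_rot: [-0.088, -0.062, 0.994, -0.005]
contact_force: [-0.1, -0.0, -0.7]
width: 59.6
gripper_force: 0.0
```

drive_tool:
  travel:
    - [0,0,0]
    - [0,0,0]
  rot:
    - [0,0,0]
    - [0,0,0]
  fingers: [0.7,0.7]

```text
time: 19.87
position: [458.8, -20.0, 169.4]
tcp_rot: [-0.088, -0.061, 0.994, -0.006]
contact_force: [0.7, 0.6, -0.2]
width: 59.4
gripper_force: 0.0
```

Run:
```python
from m import *
plan([434,-29,100],Rt(180.2,-30))
c=shot("wrist"); brush(c,"yellow",(-60,10)); brush(c,"blue",(-120,-60))
```

```text
pos [458.8 -20.  169.4] travel mm [13.1 -5.9 72.8] rot [-2.4 19.9  6.4] q [-0.78  0.12  0.8   1.91 -0.06  1.33  1.74]
yellow x 326.6 506.5 yaw 0.2 y@x0+117 -29.7 slope 12.7 ztop@ 46.4
blue x 326.7 503.1 yaw 2.36 y@x0+117 -86.3 slope 12.7 ztop@ 46.3
```

drive_tool:
  travel:
    - [0.003,-0.001,0.02]
    - [0.006,-0.002,0.04]
    - [0.009,-0.004,0.06]
    - [0.013,-0.006,0.073]
    - [0.013,-0.006,0.073]
  rot:
    - [-0.8,6.6,2.1]
    - [-1.6,13.2,4.2]
    - [-2.4,19.9,6.4]
    - [-2.4,19.9,6.4]
    - [-2.4,19.9,6.4]
  fingers: [0.7,0.7,0.7,0.7,0.7]

```text
time: 20.33
position: [432.9, -28.3, 97.8]
tcp_rot: [-0.262, -0.003, 0.965, -0.001]
contact_force: [-1.1, -0.1, 0.0]
width: 59.3
gripper_force: 0.0
```

drive_tool:
  travel:
    - [0,0,0]
    - [0,0,0]
  rot:
    - [0,0,0]
    - [0,0,0]
  fingers: [0.7,0.7]

```text
time: 20.5
position: [435.8, -28.0, 103.6]
tcp_rot: [-0.256, -0.004, 0.967, 0.002]
contact_force: [0.7, 0.9, 0.8]
width: 59.4
gripper_force: 0.0
```

Run:
```python
from m import *
plan([434,-29.6,33],Rt(180.2,-30))
```

```text
pos [435.8 -28.  103.6] travel mm [-33.4  -1.9  62.3] rot [0.2 0.4 0.3] q [-0.63  0.49  0.79  1.79 -0.25  1.53  1.85]
```

drive_tool:
  travel:
    - [-0.016,-0.001,0.03]
    - [-0.026,-0.0015,0.05]
    - [-0.033,-0.0015,0.06]
    - [-0.033,-0.0015,0.06]
    - [-0.033,-0.0015,0.06]
  rot:
    - [0,0,0]
    - [0,0,0]
    - [0,0,0]
    - [0,0,0]
    - [0,0,0]
  fingers: [0.7,0.7,0.7,0.7,0.7]

```text
time: 20.92
position: [433.9, -29.8, 34.7]
tcp_rot: [-0.257, -0.003, 0.966, 0.001]
contact_force: [0.3, -1.3, 0.0]
width: 59.7
gripper_force: 0.0
```

drive_tool:
  travel:
    - [0,0,0]
    - [0,0,0]
    - [0,0,0]
    - [0,0,0]
    - [0,0,0]
  rot:
    - [0,0,0]
    - [0,0,0]
    - [0,0,0]
    - [0,0,0]
    - [0,0,0]
  fingers: [0,0,0,0,0]
  squeeze: 70

```text
time: 21.33
position: [433.6, -30.3, 33.8]
tcp_rot: [-0.258, -0.003, 0.966, 0.001]
contact_force: [0.7, 1.1, 5.6]
width: 16.7
gripper_force: 68.2
```

drive_tool:
  travel:
    - [0,0,0]
    - [0,0,0]
  rot:
    - [0,0,0]
    - [0,0,0]
  fingers: [0,0]

```text
time: 21.5
position: [433.6, -30.3, 33.8]
tcp_rot: [-0.258, -0.003, 0.966, 0.001]
contact_force: [1.2, 0.2, 5.4]
width: 17.0
gripper_force: 68.3
```

drive_tool:
  travel:
    - [0.02,0,-0.035]
    - [0.04,0,-0.07]
    - [0.06,0,-0.104]
    - [0.085,0,-0.147]
    - [0.085,0,-0.147]
  rot:
    - [0,0,0]
    - [0,0,0]
    - [0,0,0]
    - [0,0,0]
    - [0,0,0]
  fingers: [0,0,0,0,0]

```text
time: 21.92
position: [435.0, -31.8, 208.1]
tcp_rot: [-0.255, -0.002, 0.967, 0.001]
contact_force: [1.6, -0.2, -0.6]
width: 16.9
gripper_force: 68.4
```

drive_tool:
  travel:
    - [-0.013,0.01,-0.033]
    - [-0.026,0.02,-0.066]
    - [-0.039,0.03,-0.099]
    - [-0.052,0.04,-0.132]
    - [-0.0645,0.05,-0.164]
  rot:
    - [0,-6,0]
    - [0,-12,0]
    - [0,-18,0]
    - [0,-24,0]
    - [0,-30,0]
  fingers: [0,0,0,0,0]

```text
time: 22.33
position: [571.8, 19.9, 314.1]
tcp_rot: [0.003, -0.002, 1.0, 0.002]
contact_force: [0.6, -0.6, -1.2]
width: 17.2
gripper_force: 68.4
```

drive_tool:
  travel:
    - [-0.016,0.018,0]
    - [-0.032,0.036,0]
    - [-0.048,0.054,0]
    - [-0.064,0.072,0]
    - [-0.08,0.09,0]
  rot:
    - [0,-6,0]
    - [0,-12,0]
    - [0,-18,0]
    - [0,-24,0]
    - [0,-30,0]
  fingers: [0,0,0,0,0]

```text
time: 22.75
position: [650.3, 111.0, 313.3]
tcp_rot: [0.261, -0.002, 0.965, 0.003]
contact_force: [1.3, -1.5, -1.9]
width: 17.2
gripper_force: 68.4
```

drive_tool:
  travel:
    - [0,0,0]
    - [0,0,0]
  rot:
    - [0,0,0]
    - [0,0,0]
  fingers: [0,0]

```text
time: 22.92
position: [648.2, 111.1, 311.1]
tcp_rot: [0.257, -0.003, 0.966, 0.002]
contact_force: [0.1, -1.2, -1.3]
width: 16.9
gripper_force: 68.5
```

Run:
```python
from m import *
s=env.get_state(); print(s["width"],s["contact_force"]); plan([690,138,320],Rt(190,47))
```

```text
16.89714266577201 [ 0.09328918 -1.22563393 -1.30632251]
pos [648.2 111.1 311.1] travel mm [-40.8  26.6  13.2] rot [ -5.9 -17.2  -7.6] q [-1.01 -0.07  0.71  1.83  0.24  0.87  1.18]
```

drive_tool:
  travel:
    - [-0.014,0.009,0.004]
    - [-0.027,0.018,0.009]
    - [-0.041,0.027,0.013]
    - [-0.041,0.027,0.013]
    - [-0.041,0.027,0.013]
  rot:
    - [-2,-5.7,-2.5]
    - [-4,-11.4,-5]
    - [-5.9,-17.2,-7.6]
    - [-5.9,-17.2,-7.6]
    - [-5.9,-17.2,-7.6]
  fingers: [0,0,0,0,0]

```text
time: 23.33
position: [691.4, 134.4, 320.7]
tcp_rot: [0.397, -0.077, 0.914, 0.033]
contact_force: [1.0, -0.1, -0.2]
width: 17.2
gripper_force: 68.5
```

drive_tool:
  travel:
    - [0,0,0]
    - [0,0,0]
    - [0,0,0]
  rot:
    - [0,0,0]
    - [0,0,0]
    - [0,0,0]
  fingers: [0,0,0]

```text
time: 23.58
position: [692.5, 136.8, 323.1]
tcp_rot: [0.399, -0.078, 0.913, 0.034]
contact_force: [0.1, -0.2, 0.2]
width: 17.1
gripper_force: 68.5
```

```bash
python3 held.py yellow | grep -v rim
python3 - <<'E'
from m import *
plan([711.6,138,320],Rt(190,47)); plan([711.6,138,217],Rt(190,47))
E
```

```text
pos [692.5 136.8 323.1] travel mm [-1.  43.   5.7] rot [-3.1  0.2 -2.9] q [-1.01 -0.13  0.7   1.98  0.37  0.46  1.19]
scene 260
  z 210 4 x [694. 698.] y [142. 148.]
  z 230 31 x [691. 699.] y [143. 148.]
  z 250 28 x [687. 699.] y [143. 149.]
  z 270 8 x [695. 699.] y [145. 148.]
  z 350 15 x [688. 698.] y [153. 155.]
  z 370 46 x [691. 702.] y [152. 156.]
  z 390 127 x [695. 710.] y [129. 156.]
wrist 7664
  z 210 159 x [681. 684.] y [128. 143.]
  z 230 478 x [681. 684.] y [127. 143.]
  z 250 248 x [681. 684.] y [129. 143.]
  z 270 515 x [681. 684.] y [129. 142.]
  z 290 902 x [681. 684.] y [129. 143.]
  z 310 1289 x [681. 685.] y [128. 143.]
  z 330 1835 x [681. 685.] y [128. 143.]
  z 350 2238 x [681. 689.] y [126. 145.]
top 100
  z 350 16 x [682. 688.] y [127. 141.]
  z 370 6 x [686. 689.] y [126. 136.]
  z 390 69 x [693. 713.] y [122. 150.]
  z 410 9 x [695. 704.] y [126. 145.]
pos [692.1 137.2 322.6] travel mm [-11.3  -2.5  16. ] rot [-0.1  0.2 -0.1] q [-1.01 -0.13  0.7   1.98  0.38  0.46  1.19]
pos [692.1 137.2 322.6] travel mm [64.4 -2.5 85.9] rot [-0.1  0.2 -0.1] q [-1.01 -0.13  0.7   1.98  0.38  0.46  1.19]
```

Vertical, as before. Shift over the back-right section and lower.

drive_tool:
  travel:
    - [-0.011,-0.0025,0.016]
    - [-0.011,-0.0025,0.016]
    - [-0.011,-0.0025,0.016]
    - [-0.011,-0.0025,0.016]
  rot:
    - [0,0,0]
    - [0,0,0]
    - [0,0,0]
    - [0,0,0]
  fingers: [0,0,0,0]

```text
time: 24.07
position: [710.9, 138.1, 319.1]
tcp_rot: [0.399, -0.079, 0.913, 0.034]
contact_force: [0.0, 0.0, -0.2]
width: 16.8
gripper_force: 68.5
```

drive_tool:
  travel:
    - [0.012,0,0.011]
    - [0.022,0,0.02]
    - [0.033,0,0.03]
    - [0.044,0,0.041]
    - [0.044,0,0.041]
  rot:
    - [0,0,0]
    - [0,0,0]
    - [0,0,0]
    - [0,0,0]
    - [0,0,0]
  fingers: [0,0,0,0,0]

```text
time: 24.48
position: [709.0, 137.7, 254.9]
tcp_rot: [0.396, -0.079, 0.914, 0.034]
contact_force: [-0.5, -0.7, -1.8]
width: 17.1
gripper_force: 68.6
```

drive_tool:
  travel:
    - [0.01,0,0.009]
    - [0.018,0,0.016]
    - [0.026,0,0.024]
    - [0.033,0,0.031]
    - [0.033,0,0.031]
  rot:
    - [0,0,0]
    - [0,0,0]
    - [0,0,0]
    - [0,0,0]
    - [0,0,0]
  fingers: [0,0,0,0,0]

```text
time: 24.9
position: [712.0, 138.7, 214.3]
tcp_rot: [0.4, -0.079, 0.913, 0.035]
contact_force: [-0.0, -0.1, 0.2]
width: 16.7
gripper_force: 68.6
```

drive_tool:
  travel:
    - [0,0,0]
    - [0,0,0]
  rot:
    - [0,0,0]
    - [0,0,0]
  fingers: [0,0]

```text
time: 25.07
position: [711.9, 138.2, 214.9]
tcp_rot: [0.399, -0.079, 0.913, 0.035]
contact_force: [-0.8, 0.9, 0.6]
width: 17.0
gripper_force: 68.6
```

Release and retreat, then head back toward the blue brush.

drive_tool:
  travel:
    - [0,0,0]
    - [0,0,0]
    - [0,0,0]
    - [0,0,0]
    - [0,0,0]
  rot:
    - [0,0,0]
    - [0,0,0]
    - [0,0,0]
    - [0,0,0]
    - [0,0,0]
  fingers: [0.45,0.45,0.45,0.45,0.45]

```text
time: 25.48
position: [711.8, 138.2, 214.2]
tcp_rot: [0.399, -0.079, 0.913, 0.035]
contact_force: [0.4, -0.3, -0.5]
width: 38.5
gripper_force: 0.0
```

drive_tool:
  travel:
    - [0,0,-0.02]
    - [0,0,-0.05]
    - [0,0,-0.09]
    - [0,0,-0.12]
    - [0,0,-0.14]
  rot:
    - [0,0,0]
    - [0,0,0]
    - [0,0,0]
    - [0,0,0]
    - [0,0,0]
  fingers: [0.45,0.45,0.45,0.45,0.45]

```text
time: 25.9
position: [620.1, 123.4, 302.5]
tcp_rot: [0.401, -0.08, 0.912, 0.035]
contact_force: [0.4, 0.6, 1.2]
width: 38.4
gripper_force: 0.0
```

drive_tool:
  travel:
    - [0,0,0]
    - [0,0,0]
    - [0,0,0]
  rot:
    - [0,0,0]
    - [0,0,0]
    - [0,0,0]
  fingers: [0.7,0.7,0.7]

```text
time: 26.15
position: [621.6, 120.5, 298.9]
tcp_rot: [0.399, -0.077, 0.913, 0.035]
contact_force: [-0.3, -0.3, -0.7]
width: 59.6
gripper_force: 0.0
```

```bash
python3 held.py yellow | grep -v rim; cp scene_b.npz scene_y.npz; cp wrist_b.npz wrist_y.npz
python3 - <<'E'
from m import *
plan([510,50,280],Rt(190,12))
cv2.imwrite("pics/wr_y.png",np.load("wrist_b.npz")["image"][...,::-1])
E
```

```text
pos [621.6 120.5 298.9] travel mm [-68.   47.3  42.6] rot [-3.1  0.2 -3.1] q [-0.9  -0.29  0.54  2.15  0.58  0.48  1.  ]
scene 149
  z 250 24 x [708. 719.] y [154. 158.]
  z 270 36 x [712. 728.] y [142. 158.]
  z 290 88 x [715. 729.] y [128. 157.]
wrist 2458
  z 190 248 x [700. 704.] y [128. 144.]
  z 210 125 x [700. 703.] y [130. 144.]
  z 230 158 x [700. 703.] y [130. 144.]
  z 250 686 x [702. 711.] y [125. 151.]
  z 270 736 x [708. 716.] y [125. 152.]
  z 290 285 x [712. 719.] y [126. 153.]
top 93
  z 230 4 x [702. 705.] y [127. 138.]
  z 250 19 x [701. 709.] y [125. 142.]
  z 270 9 x [708. 735.] y [125. 149.]
  z 290 61 x [712. 732.] y [124. 151.]
pos [621.3 122.2 298.3] travel mm [ 96.3 -52.1 -77.1] rot [ 0.  35.2 -0.2] q [-0.9  -0.29  0.54  2.15  0.58  0.48  1.  ]
```

View pics/wr_y.png

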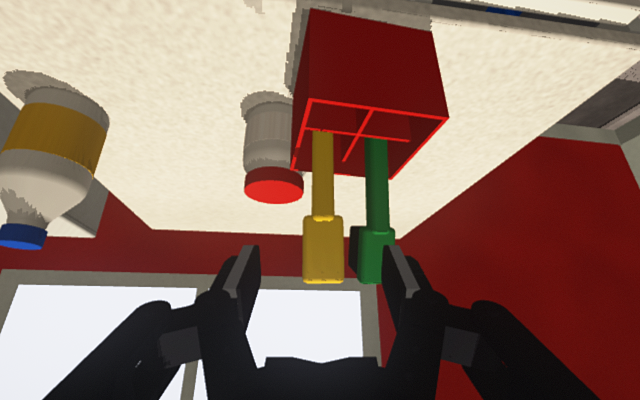

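Yellow stands upright in the back-right section (323,170) and green leans in the back-left one (377,180). Next: blue.

drive_tool:
  travel:
    - [0.019,-0.01,-0.015]
    - [0.038,-0.021,-0.03]
    - [0.058,-0.031,-0.046]
    - [0.077,-0.042,-0.062]
    - [0.096,-0.052,-0.077]
  rot:
    - [0,7,0]
    - [0,14,0]
    - [0,21,0]
    - [0,28,0]
    - [0,35,0]
  fingers: [0.7,0.7,0.7,0.7,0.7]

```text
time: 26.72
position: [509.5, 49.9, 282.1]
tcp_rot: [0.107, -0.085, 0.99, 0.011]
contact_force: [0.7, -0.4, -1.5]
width: 59.8
gripper_force: 0.0
```

drive_tool:
  travel:
    - [0,0,0]
    - [0,0,0]
  rot:
    - [0,0,0]
    - [0,0,0]
  fingers: [0.7,0.7]

```text
time: 26.88
position: [511.6, 50.5, 280.8]
tcp_rot: [0.111, -0.085, 0.99, 0.01]
contact_force: [-0.5, 0.4, -0.2]
width: 59.9
gripper_force: 0.0
```

Run:
```python
from m import *
plan([450,-78,170],Rt(184,-10))
```

```text
pos [511.6  50.5 280.8] travel mm [ 105.  -116.3   89.7] rot [ 0.2 22.7  5.8] q [-0.81 -0.2   0.58  1.92  0.13  1.17  1.48]
```

drive_tool:
  travel:
    - [0.021,-0.023,0.018]
    - [0.042,-0.046,0.036]
    - [0.063,-0.07,0.054]
    - [0.084,-0.093,0.072]
    - [0.105,-0.116,0.09]
  rot:
    - [0,4.5,1.2]
    - [0,9,2.4]
    - [0,13.6,3.5]
    - [0,18.2,4.6]
    - [0,22.7,5.8]
  fingers: [0.7,0.7,0.7,0.7,0.7]

```text
time: 27.3
position: [448.5, -78.2, 169.0]
tcp_rot: [-0.088, -0.036, 0.996, -0.001]
contact_force: [0.3, -0.6, -0.1]
width: 59.7
gripper_force: 0.0
```

drive_tool:
  travel:
    - [0,0,0]
    - [0,0,0]
    - [0,0,0]
  rot:
    - [0,0,0]
    - [0,0,0]
    - [0,0,0]
  fingers: [0.7,0.7,0.7]

```text
time: 27.55
position: [448.9, -77.2, 169.8]
tcp_rot: [-0.087, -0.036, 0.996, -0.001]
contact_force: [0.2, 1.2, 0.6]
width: 59.8
gripper_force: 0.0
```

Run:
```python
from m import *
c=shot("wrist"); brush(c,"blue",(-120,-50)); plan([431,-86.8,100],Rt(182.4,-30))
```

```text
blue x 326.4 505.9 yaw 2.36 y@x0+117 -86.8 slope 12.8 ztop@ 46.3
pos [449.2 -76.9 170.6] travel mm [ 6.5 -8.9 72.8] rot [-0.4 20.1  1.8] q [-0.68  0.1   0.82  1.92 -0.04  1.32  1.81]
```

drive_tool:
  travel:
    - [0.001,-0.003,0.024]
    - [0.002,-0.006,0.048]
    - [0.004,-0.009,0.072]
    - [0.004,-0.009,0.072]
    - [0.004,-0.009,0.072]
  rot:
    - [0,7,0.6]
    - [0,14,1.2]
    - [-0.4,20.1,1.8]
    - [-0.4,20.1,1.8]
    - [-0.4,20.1,1.8]
  fingers: [0.7,0.7,0.7,0.7,0.7]

```text
time: 28.02
position: [432.0, -87.4, 98.1]
tcp_rot: [-0.262, -0.02, 0.965, -0.007]
contact_force: [0.1, 0.6, 0.4]
width: 59.9
gripper_force: 0.0
```

drive_tool:
  travel:
    - [0,0,0]
    - [0,0,0]
    - [0,0,0]
  rot:
    - [0,0,0]
    - [0,0,0]
    - [0,0,0]
  fingers: [0.7,0.7,0.7]

```text
time: 28.27
position: [433.9, -87.9, 103.6]
tcp_rot: [-0.256, -0.019, 0.966, -0.003]
contact_force: [0.3, -0.5, 0.0]
width: 59.6
gripper_force: 0.0
```

Run:
```python
from m import *
plan([433.5,-87.3,33],Rt(182.4,-30))
```

```text
pos [433.9 -87.9 103.6] travel mm [-34.6   0.3  61.5] rot [ 0.3  0.3 -0.1] q [-0.54  0.5   0.79  1.78 -0.2   1.51  1.95]
```

drive_tool:
  travel:
    - [-0.016,0,0.03]
    - [-0.026,0,0.05]
    - [-0.034,0,0.06]
    - [-0.034,0,0.06]
    - [-0.034,0,0.06]
  rot:
    - [0,0,0]
    - [0,0,0]
    - [0,0,0]
    - [0,0,0]
    - [0,0,0]
  fingers: [0.7,0.7,0.7,0.7,0.7]

```text
time: 28.68
position: [432.4, -88.1, 32.7]
tcp_rot: [-0.259, -0.019, 0.966, -0.005]
contact_force: [-0.3, 0.3, -0.6]
width: 59.7
gripper_force: 0.0
```

drive_tool:
  travel:
    - [0,0,0]
    - [0,0,0]
    - [0,0,0]
    - [0,0,0]
    - [0,0,0]
  rot:
    - [0,0,0]
    - [0,0,0]
    - [0,0,0]
    - [0,0,0]
    - [0,0,0]
  fingers: [0,0,0,0,0]
  squeeze: 70

```text
time: 29.1
position: [432.3, -88.3, 31.9]
tcp_rot: [-0.26, -0.019, 0.965, -0.005]
contact_force: [0.6, 0.3, 3.8]
width: 17.0
gripper_force: 68.9
```

drive_tool:
  travel:
    - [0,0,0]
    - [0,0,0]
  rot:
    - [0,0,0]
    - [0,0,0]
  fingers: [0,0]

```text
time: 29.27
position: [432.3, -88.2, 31.8]
tcp_rot: [-0.26, -0.019, 0.965, -0.005]
contact_force: [1.0, 1.0, 6.2]
width: 17.0
gripper_force: 69.0
```

drive_tool:
  travel:
    - [0.02,0,-0.035]
    - [0.04,0,-0.07]
    - [0.06,0,-0.104]
    - [0.085,0,-0.147]
    - [0.085,0,-0.147]
  rot:
    - [0,0,0]
    - [0,0,0]
    - [0,0,0]
    - [0,0,0]
    - [0,0,0]
  fingers: [0,0,0,0,0]

```text
time: 29.68
position: [434.3, -89.5, 206.2]
tcp_rot: [-0.257, -0.018, 0.966, -0.005]
contact_force: [1.7, -1.1, -0.8]
width: 17.4
gripper_force: 68.4
```

drive_tool:
  travel:
    - [-0.013,0.02,-0.033]
    - [-0.026,0.04,-0.066]
    - [-0.039,0.06,-0.099]
    - [-0.052,0.08,-0.132]
    - [-0.0645,0.1,-0.164]
  rot:
    - [0,-6,0]
    - [0,-12,0]
    - [0,-18,0]
    - [0,-24,0]
    - [0,-30,0]
  fingers: [0,0,0,0,0]

```text
time: 30.1
position: [567.8, 17.9, 311.6]
tcp_rot: [0.001, -0.019, 1.0, 0.0]
contact_force: [-0.2, -0.8, -0.8]
width: 17.0
gripper_force: 68.4
```

drive_tool:
  travel:
    - [-0.01,0.03,0]
    - [-0.02,0.06,0]
    - [-0.03,0.09,0]
    - [-0.04,0.12,0]
    - [-0.05,0.15,0]
  rot:
    - [0,-6,0]
    - [0,-12,0]
    - [0,-18,0]
    - [0,-24,0]
    - [0,-30,0]
  fingers: [0,0,0,0,0]

```text
time: 30.52
position: [610.4, 170.6, 310.6]
tcp_rot: [0.26, -0.019, 0.965, 0.007]
contact_force: [1.2, -1.3, -0.4]
width: 17.1
gripper_force: 68.4
```

drive_tool:
  travel:
    - [0,0,0]
    - [0,0,0]
  rot:
    - [0,0,0]
    - [0,0,0]
  fingers: [0,0]

```text
time: 30.68
position: [608.3, 171.3, 308.0]
tcp_rot: [0.256, -0.021, 0.967, 0.005]
contact_force: [1.1, -0.3, -1.2]
width: 17.4
gripper_force: 68.5
```

Run:
```python
from m import *
s=env.get_state(); print(s["width"],s["contact_force"]); plan([660,188,325],Rt(196,46))
```

```text
17.387614115366116 [ 1.08511044 -0.30677396 -1.20047896]
pos [608.3 171.3 308. ] travel mm [-53.9  14.3  11.1] rot [ -8.4 -16.3 -10.6] q [-1.04 -0.11  0.59  1.88  0.33  0.9   1.03]
```

drive_tool:
  travel:
    - [-0.018,0.005,0.004]
    - [-0.036,0.01,0.007]
    - [-0.054,0.014,0.011]
    - [-0.054,0.014,0.011]
    - [-0.054,0.014,0.011]
  rot:
    - [-2.8,-5.4,-3.5]
    - [-5.6,-10.8,-7]
    - [-8.4,-16.3,-10.6]
    - [-8.4,-16.3,-10.6]
    - [-8.4,-16.3,-10.6]
  fingers: [0,0,0,0,0]

```text
time: 31.1
position: [662.2, 181.8, 325.8]
tcp_rot: [0.386, -0.123, 0.913, 0.053]
contact_force: [-0.3, 0.6, -0.9]
width: 17.3
gripper_force: 68.5
```

drive_tool:
  travel:
    - [0,0,0]
    - [0,0,0]
    - [0,0,0]
  rot:
    - [0,0,0]
    - [0,0,0]
    - [0,0,0]
  fingers: [0,0,0]

```text
time: 31.35
position: [662.5, 185.4, 327.8]
tcp_rot: [0.388, -0.125, 0.911, 0.054]
contact_force: [-0.4, 0.2, -0.5]
width: 17.2
gripper_force: 68.5
```

```bash
python3 held.py blue | grep -v rim
python3 - <<'E'
from m import *
plan([665.7,188,320],Rt(196,46)); plan([665.7,188,216],Rt(196,46))
E
```

```text
pos [662.5 185.4 327.8] travel mm [-11.7 -12.7  23.5] rot [ 1.3 -0.9  1.1] q [-1.05 -0.17  0.65  2.    0.35  0.5   1.25]
scene 221
  z 230 22 x [657. 664.] y [191. 197.]
  z 250 11 x [661. 666.] y [194. 198.]
  z 350 8 x [659. 666.] y [194. 204.]
  z 370 28 x [658. 668.] y [202. 205.]
  z 390 72 x [663. 681.] y [179. 206.]
  z 410 74 x [664. 679.] y [178. 204.]
wrist 10444
  z 230 636 x [648. 653.] y [174. 190.]
  z 250 999 x [648. 654.] y [174. 189.]
  z 270 1161 x [648. 654.] y [174. 189.]
  z 290 1372 x [648. 654.] y [174. 190.]
  z 310 1628 x [649. 655.] y [174. 190.]
  z 330 1890 x [649. 655.] y [175. 190.]
  z 350 2498 x [649. 658.] y [174. 192.]
  z 370 260 x [653. 659.] y [174. 192.]
top 140
  z 350 10 x [651. 658.] y [175. 189.]
  z 370 27 x [651. 662.] y [174. 192.]
  z 390 52 x [657. 685.] y [172. 197.]
  z 410 51 x [663. 680.] y [172. 198.]
pos [662.4 185.3 327.6] travel mm [2.8 1.7 8.1] rot [-0.2  0.2 -0.3] q [-1.05 -0.17  0.65  2.    0.35  0.5   1.25]
pos [662.4 185.3 327.6] travel mm [77.8  1.5 80.1] rot [-0.2  0.2 -0.3] q [-1.05 -0.17  0.65  2.    0.35  0.5   1.25]
```

drive_tool:
  travel:
    - [0.01,0.0015,0.015]
    - [0.02,0.0015,0.025]
    - [0.03,0.0015,0.035]
    - [0.042,0.0015,0.045]
    - [0.042,0.0015,0.045]
  rot:
    - [0,0,0]
    - [0,0,0]
    - [0,0,0]
    - [0,0,0]
    - [0,0,0]
  fingers: [0,0,0,0,0]

```text
time: 31.92
position: [663.2, 186.8, 261.5]
tcp_rot: [0.385, -0.126, 0.913, 0.053]
contact_force: [-0.5, -0.2, -1.8]
width: 16.9
gripper_force: 68.5
```

drive_tool:
  travel:
    - [0.01,0,0.01]
    - [0.018,0,0.018]
    - [0.027,0,0.027]
    - [0.035,0,0.035]
    - [0.035,0,0.035]
  rot:
    - [0,0,0]
    - [0,0,0]
    - [0,0,0]
    - [0,0,0]
    - [0,0,0]
  fingers: [0,0,0,0,0]

```text
time: 32.33
position: [665.1, 187.6, 214.3]
tcp_rot: [0.387, -0.126, 0.912, 0.054]
contact_force: [-0.9, 0.4, -0.7]
width: 17.2
gripper_force: 68.5
```

drive_tool:
  travel:
    - [0,0,0]
    - [0,0,0]
  rot:
    - [0,0,0]
    - [0,0,0]
  fingers: [0,0]

```text
time: 32.5
position: [666.9, 188.1, 218.0]
tcp_rot: [0.389, -0.125, 0.911, 0.055]
contact_force: [0.1, -0.7, -0.1]
width: 17.3
gripper_force: 68.5
```

drive_tool:
  travel:
    - [0.003,0,0.003]
    - [0.003,0,0.003]
    - [0.003,0,0.003]
    - [0.003,0,0.003]
    - [0.003,0,0.003]
  rot:
    - [0,0,0]
    - [0,0,0]
    - [0,0,0]
    - [0,0,0]
    - [0,0,0]
  fingers: [0,0.45,0.45,0.45,0.45]

```text
time: 32.92
position: [666.5, 187.8, 212.6]
tcp_rot: [0.389, -0.125, 0.911, 0.054]
contact_force: [-0.4, -0.2, 0.5]
width: 38.4
gripper_force: 0.0
```

drive_tool:
  travel:
    - [0,0,-0.02]
    - [0,0,-0.05]
    - [0,0,-0.09]
    - [0,0,-0.1]
    - [0,0,-0.1]
  rot:
    - [0,0,0]
    - [0,0,0]
    - [0,0,0]
    - [0,0,0]
    - [0,0,0]
  fingers: [0.45,0.45,0.45,0.45,0.45]

```text
time: 33.33
position: [596.8, 168.3, 284.1]
tcp_rot: [0.39, -0.125, 0.911, 0.055]
contact_force: [-0.1, 0.5, -0.5]
width: 38.5
gripper_force: 0.0
```

drive_tool:
  travel:
    - [0,0,0]
    - [0,0,0]
    - [0,0,0]
  rot:
    - [0,0,0]
    - [0,0,0]
    - [0,0,0]
  fingers: [0,0,0]

```text
time: 33.58
position: [596.9, 167.8, 280.3]
tcp_rot: [0.388, -0.125, 0.912, 0.054]
contact_force: [0.5, -0.0, 0.5]
width: 2.5
gripper_force: 0.0
```

```bash
python3 held.py blue | grep -v rim
python3 - <<'E'
from m import *
plan([520,60,290],Rt(196,12))
cv2.imwrite("pics/wr_b.png",np.load("wrist_b.npz")["image"][...,::-1])
c=dict(np.load("top_b.npz")); P=cloud(c)
blobs(c,"green",150)
E
```

```text
pos [596.9 167.8 280.3] travel mm [-93.  -13.3  39.4] rot [ 1.3 -0.9  1.1] q [-0.92 -0.29  0.5   2.19  0.52  0.45  1.08]
scene 142
  z 250 22 x [681. 695.] y [209. 230.]
  z 270 67 x [697. 716.] y [206. 232.]
  z 290 51 x [703. 713.] y [204. 228.]
wrist 2559
  z 190 613 x [666. 680.] y [192. 209.]
  z 210 635 x [671. 684.] y [195. 212.]
  z 230 644 x [675. 687.] y [198. 219.]
  z 250 302 x [680. 694.] y [204. 225.]
  z 270 56 x [594. 699.] y [176. 227.]
top 167
  z 190 6 x [666. 670.] y [192. 201.]
  z 210 9 x [670. 676.] y [194. 203.]
  z 230 11 x [673. 684.] y [197. 205.]
  z 250 32 x [678. 691.] y [196. 218.]
  z 270 57 x [690. 720.] y [196. 222.]
  z 290 43 x [699. 715.] y [197. 225.]
pos [596.8 168.3 280.6] travel mm [ 64.7 -83.4 -81.1] rot [-0.1 34.1 -0.3] q [-0.92 -0.29  0.5   2.19  0.52  0.45  1.08]
green px [403 224] A 1308 med [ 461.4 -351.3   29. ] z [-1. 53.] rect [ 459.4 -348.1] [108.3 149.2] 2.4
```

View pics/wr_b.png

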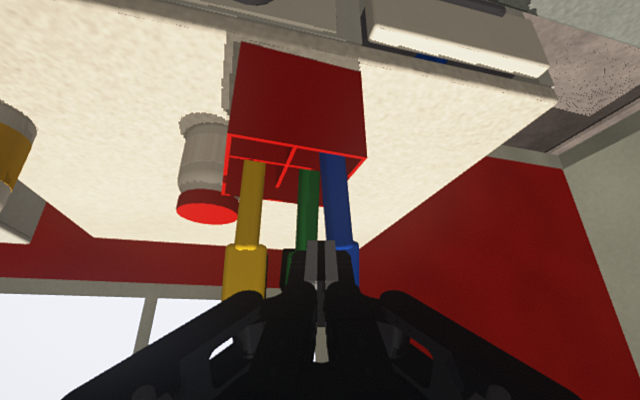

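All three brushes stand in the cup: yellow (253,190), green (307,200), blue (337,190). On to the tray.

drive_tool:
  travel:
    - [0.013,-0.017,-0.016]
    - [0.026,-0.033,-0.032]
    - [0.039,-0.05,-0.049]
    - [0.052,-0.066,-0.065]
    - [0.065,-0.083,-0.081]
  rot:
    - [0,7,0]
    - [0,14,0]
    - [0,21,0]
    - [0,28,0]
    - [0,34,0]
  fingers: [0,0,0,0,0]

```text
time: 34.15
position: [519.3, 59.6, 292.0]
tcp_rot: [0.103, -0.136, 0.985, 0.016]
contact_force: [0.1, -0.3, -0.8]
width: 0.1
gripper_force: 0.0
```

drive_tool:
  travel:
    - [0.01,-0.035,0]
    - [0.02,-0.07,0]
    - [0.02,-0.105,0]
    - [0.02,-0.14,0]
    - [0.02,-0.16,0]
  rot:
    - [0,6,0]
    - [0,12,0]
    - [0,12,0]
    - [0,12,0]
    - [0,12,0]
  fingers: [0,0,0,0,0]

```text
time: 34.57
position: [544.9, -103.6, 285.7]
tcp_rot: [0.001, -0.135, 0.991, -0.001]
contact_force: [-0.5, -0.6, 0.6]
width: -0.1
gripper_force: 0.0
```

Run:
```python
from m import *
plan([470,-290,310],Rt(90))
for f in ("top0","scene0","top_b"):
    c=dict(np.load(f+".npz")); P=cloud(c); hs=cv2.cvtColor(c["image"],cv2.COLOR_RGB2HSV)
    m=(abs(P[...,2]-30)<5)&(P[...,0]>320)&(P[...,0]<540)&(P[...,1]<-250)&(P[...,1]>-520)&(hs[...,1]<40)
    q=P[m]; print(f,len(q))
    if len(q)>20:
        a=q[q[:,0]<365]; b=q[(q[:,1]<-455)&(q[:,0]>365)]
        for k in (a,b):
            if len(k)>8: r=cv2.minAreaRect(k[:,:2].astype(np.float32)); print(np.round(r[0],1),np.round(r[1],1),round(r[2],2))
```

```text
pos [ 544.9 -103.6  285.7] travel mm [ 121.9 -159.8  -24.1] rot [  0.    0.2 105.5] q [-0.64  0.12  0.86  1.66 -0.09  1.4   2.07]
top0 148
[ 357.5 -379.1] [  6.2 181.9] 1.38
[ 438.9 -467.7] [145.4   8.9] 1.23
scene0 158
[ 355.7 -373.6] [ 12.1 184.3] 2.25
[ 437.9 -462.4] [139.2  13.1] 0.53
top_b 145
[ 357.1 -379.2] [  6.6 182.6] 1.44
[ 438.9 -467. ] [145.4   9.3] 0.53
```

drive_tool:
  travel:
    - [0.008,-0.011,0]
    - [0.016,-0.022,0]
    - [0.024,-0.033,0]
    - [0.032,-0.044,0]
    - [0.041,-0.053,-0.01]
  rot:
    - [0,0,7]
    - [0,0,14]
    - [0,0,21]
    - [0,0,28]
    - [0,0,35]
  fingers: [0,0,0,0,0]

```text
time: 34.98
position: [518.2, -161.7, 294.0]
tcp_rot: [-0.0, 0.171, 0.985, 0.001]
contact_force: [0.5, -0.4, -0.0]
width: -0.1
gripper_force: 0.0
```

drive_tool:
  travel:
    - [0,0,0]
    - [0,0,0]
    - [0,0,0]
    - [0,0,0]
    - [0,0,0]
  rot:
    - [0,0,7]
    - [0,0,14]
    - [0,0,21]
    - [0,0,28]
    - [0,0,35]
  fingers: [0,0,0,0,0]

```text
time: 35.4
position: [519.3, -161.1, 295.5]
tcp_rot: [0.001, 0.459, 0.888, 0.001]
contact_force: [-0.1, -0.2, -1.2]
width: -0.0
gripper_force: 0.0
```

drive_tool:
  travel:
    - [0,0,0]
    - [0,0,0]
    - [0,0,0]
    - [0,0,0]
    - [0,0,0]
  rot:
    - [0,0,7]
    - [0,0,14]
    - [0,0,21]
    - [0,0,28]
    - [0,0,35]
  fingers: [0,0,0,0,0]

```text
time: 35.82
position: [519.3, -161.1, 295.5]
tcp_rot: [0.0, 0.705, 0.709, 0.001]
contact_force: [-1.2, 0.2, 0.5]
width: -0.5
gripper_force: 0.0
```

drive_tool:
  travel:
    - [0,0,0]
    - [0,0,0]
  rot:
    - [0,0,0]
    - [0,0,0]
  fingers: [0,0]

```text
time: 35.98
position: [519.2, -161.1, 295.6]
tcp_rot: [0.0, 0.701, 0.713, 0.001]
contact_force: [-0.2, 0.2, 0.2]
width: 0.2
gripper_force: 0.0
```

Run:
```python
from m import *
plan([480,-280,310],Rt(91.5))
```

```text
pos [ 519.2 -161.1  295.6] travel mm [-118.3  -41.1  -14.7] rot [ 0.1 -0.1 -0.6] q [-0.71  0.09  1.03  1.68 -0.08  1.42  0.35]
```

drive_tool:
  travel:
    - [-0.04,-0.013,-0.005]
    - [-0.08,-0.027,-0.01]
    - [-0.118,-0.04,-0.015]
    - [-0.118,-0.04,-0.015]
    - [-0.118,-0.04,-0.015]
  rot:
    - [0,0,-0.6]
    - [0,0,-0.6]
    - [0,0,-0.6]
    - [0,0,-0.6]
    - [0,0,-0.6]
  fingers: [0,0,0,0,0]

```text
time: 36.4
position: [478.7, -283.4, 310.8]
tcp_rot: [0.001, 0.701, 0.714, 0.001]
contact_force: [0.2, 0.7, 0.1]
width: -0.2
gripper_force: 0.0
```

drive_tool:
  travel:
    - [0,0,0]
    - [0,0,0]
  rot:
    - [0,0,0]
    - [0,0,0]
  fingers: [0,0]

```text
time: 36.57
position: [481.2, -278.2, 309.9]
tcp_rot: [-0.0, 0.698, 0.716, 0.002]
contact_force: [-0.0, 0.8, -0.1]
width: -0.1
gripper_force: 0.0
```

```bash
cat > tray.py <<'E'
from m import *
import sys
c=shot("wrist" if len(sys.argv)<2 else sys.argv[1]); np.savez("tr.npz",**c); save(c,"tray_%d.png"%(env.get_state()["time"]*10))
P=cloud(c); hs=cv2.cvtColor(c["image"],cv2.COLOR_RGB2HSV)
reg=(P[...,0]>300)&(P[...,0]<580)&(P[...,1]<-230)&(P[...,1]>-540)
def rect(q): r=cv2.minAreaRect(q[:,:2].astype(np.float32)); return np.round(r[0],1),np.round(r[1],1),round(r[2],2)
g=P[reg&(hsvmask(c["image"],*C["green"])>0)&(abs(P[...,2]-50)<4)]; print("tray rim",len(g),rect(g),np.median(g[:,2]).round(1))
m=reg&(abs(P[...,2]-30)<3)&(hs[...,1]<40); q=P[m]
a=q[q[:,0]<368]; b=q[(q[:,1]<-455)&(q[:,0]>372)]
for k in (a,b):
    if len(k)>20: print("leg",len(k),rect(k))
plan([480,-350,60],Rt(91.5))
E
python3 tray.py
```

```text
tray rim 953 (array([ 459.8, -347.1]), array([107.8, 149.7]), 2.84) 49.4
leg 607 (array([ 359. , -377.4]), array([ 10.7, 185.6]), 2.25)
leg 200 (array([ 404.5, -466. ]), array([64.9,  7. ]), 1.49)
pos [ 481.3 -277.9  310. ] travel mm [-72.8  -3.8 249.7] rot [ 0.1 -0.2  0. ] q [-0.52  0.15  1.12  1.62 -0.14  1.45  0.64]
```

```bash
ls pics | grep tray; cp pics/tray_*.png pics/trayA.png
```

```text
tray_366.png
```

View pics/trayA.png

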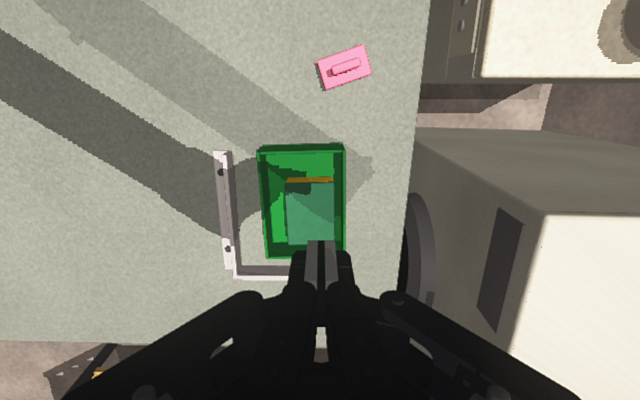

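The view shows the tray (303,200), the stop's legs left (228,215) and below (265,272), and the pink decoy at (343,67); the far side of the tray is free.

drive_tool:
  travel:
    - [-0.03,0.03,0.02]
    - [-0.06,0.06,0.04]
    - [-0.071,0.067,0.07]
    - [-0.071,0.067,0.1]
    - [-0.071,0.067,0.12]
  rot:
    - [0,0,0]
    - [0,0,0]
    - [0,0,0]
    - [0,0,0]
    - [0,0,0]
  fingers: [0,0,0,0,0]

```text
time: 37.03
position: [549.4, -347.6, 185.9]
tcp_rot: [-0.002, 0.698, 0.716, 0.0]
contact_force: [-0.9, 0.3, -0.6]
width: -0.3
gripper_force: 0.0
```

drive_tool:
  travel:
    - [0,0,0.04]
    - [0,0,0.08]
    - [0,0,0.12]
    - [0,0,0.153]
    - [0,0,0.153]
  rot:
    - [0,0,0]
    - [0,0,0]
    - [0,0,0]
    - [0,0,0]
    - [0,0,0]
  fingers: [0,0,0,0,0]

```text
time: 37.45
position: [546.6, -343.0, 29.5]
tcp_rot: [-0.006, 0.698, 0.716, 0.0]
contact_force: [-1.3, 1.6, -0.7]
width: 0.2
gripper_force: 0.0
```

drive_tool:
  travel:
    - [0,-0.007,0]
    - [0,-0.014,0]
    - [0,-0.02,0]
    - [0,-0.026,0]
    - [0,-0.03,0]
  rot:
    - [0,0,0]
    - [0,0,0]
    - [0,0,0]
    - [0,0,0]
    - [0,0,0]
  fingers: [0,0,0,0,0]

```text
time: 37.87
position: [521.2, -350.3, 40.1]
tcp_rot: [0.003, 0.699, 0.715, 0.003]
contact_force: [4.4, 0.0, 3.5]
width: -0.2
gripper_force: 2.2
```

```bash
python3 - <<'E'
from m import *
plan([490,-347,36],Rt(91.5)); print(env.get_state()["contact_force"])
E
python3 tray.py
```

```text
pos [ 521.2 -350.3   40.1] travel mm [  4.  -31.1   3.8] rot [ 0.5 -0.  -0.2] q [-0.15  0.62  0.92  1.75 -0.57  1.05  1.  ]
[4.37107631 0.04941124 3.49323315]
tray rim 8671 (array([ 451.6, -340.6]), array([110.8, 136.9]), 2.38) 49.4
leg 1688 (array([ 359.3, -404.5]), array([ 8.4, 82.9]), 0.7)
pos [ 520.5 -350.4   39.8] travel mm [  1.2 -40.3 -20.5] rot [ 0.4 -0.  -0.3] q [-0.15  0.62  0.92  1.75 -0.57  1.05  1.  ]
```

drive_tool:
  travel:
    - [0,-0.006,0]
    - [0,-0.012,0]
    - [0,-0.018,0]
    - [0,-0.024,0]
    - [0,-0.028,0]
  rot:
    - [0,0,0]
    - [0,0,0]
    - [0,0,0]
    - [0,0,0]
    - [0,0,0]
  fingers: [0,0,0,0,0]

```text
time: 38.33
position: [490.9, -350.0, 37.3]
tcp_rot: [0.0, 0.699, 0.715, 0.002]
contact_force: [4.0, -0.9, 3.3]
width: -0.1
gripper_force: 2.0
```

drive_tool:
  travel:
    - [0,-0.002,0]
    - [0,-0.003,0]
    - [0,-0.004,0]
    - [0,-0.005,0]
    - [0,-0.006,0]
  rot:
    - [0,0,0]
    - [0,0,0]
    - [0,0,0]
    - [0,0,0]
    - [0,0,0]
  fingers: [0,0,0,0,0]

```text
time: 38.75
position: [485.9, -349.9, 37.2]
tcp_rot: [0.0, 0.699, 0.715, 0.002]
contact_force: [4.6, -0.4, 3.3]
width: 0.0
gripper_force: 2.0
```

```bash
python3 tray.py
```

```text
tray rim 8796 (array([ 416.9, -340.5]), array([110. , 139.7]), 0.8) 49.4
pos [ 485.6 -350.    37.1] travel mm [  0.1  -5.6 -22.9] rot [ 0.1 -0.1 -0.2] q [-0.16  0.58  0.95  1.82 -0.55  1.03  1.03]
```

drive_tool:
  travel:
    - [0,-0.001,0]
    - [0,-0.002,0]
    - [0,-0.003,0]
    - [0,-0.003,0]
  rot:
    - [0,0,0]
    - [0,0,0]
    - [0,0,0]
    - [0,0,0]
  fingers: [0,0,0,0]

```text
time: 39.13
position: [484.7, -349.3, 37.3]
tcp_rot: [0.001, 0.699, 0.715, 0.003]
contact_force: [7.6, 1.4, 1.1]
width: -0.1
gripper_force: 3.9
```

drive_tool:
  travel:
    - [0,-0.001,0]
    - [0,-0.002,0]
    - [0,-0.003,0]
    - [0,-0.003,0]
  rot:
    - [0,0,0]
    - [0,0,0]
    - [0,0,0]
    - [0,0,0]
  fingers: [0,0,0,0]

```text
time: 39.47
position: [484.5, -349.3, 38.1]
tcp_rot: [0.003, 0.698, 0.716, 0.004]
contact_force: [13.1, 1.0, 1.3]
width: 0.2
gripper_force: 6.3
```

```bash
python3 tray.py
```

```text
tray rim 8835 (array([ 415.6, -340. ]), array([110.1, 139.4]), 1.22) 49.7
pos [ 484.5 -349.3   38.1] travel mm [ -0.5  -4.3 -22. ] rot [ 0.6 -0.1 -0.1] q [-0.17  0.57  0.95  1.83 -0.55  1.02  1.03]
```

drive_tool:
  travel:
    - [0,0.01,0]
    - [0,0.025,0]
    - [0,0.025,-0.035]
    - [0,0.025,-0.07]
    - [0,0.025,-0.08]
  rot:
    - [0,0,0]
    - [0,0,0]
    - [0,0,0]
    - [0,0,0]
    - [0,0,0]
  fingers: [0,0,0,0,0]

```text
time: 39.93
position: [504.0, -351.8, 120.4]
tcp_rot: [0.001, 0.699, 0.715, 0.001]
contact_force: [1.3, -1.4, 0.7]
width: -0.1
gripper_force: 0.0
```

drive_tool:
  travel:
    - [0.035,-0.01,0]
    - [0.07,-0.03,0]
    - [0.105,-0.06,0]
    - [0.11,-0.088,0]
    - [0.11,-0.088,0]
  rot:
    - [0,0,0]
    - [0,0,0]
    - [0,0,0]
    - [0,0,0]
    - [0,0,0]
  fingers: [0,0,0,0,0]

```text
time: 40.35
position: [406.9, -237.9, 115.0]
tcp_rot: [-0.006, 0.699, 0.715, 0.005]
contact_force: [0.2, -1.1, 0.0]
width: 0.4
gripper_force: 0.0
```

drive_tool:
  travel:
    - [0,0,0]
    - [0,0,0]
  rot:
    - [0,0,0]
    - [0,0,0]
  fingers: [0,0]

```text
time: 40.52
position: [413.7, -241.6, 117.1]
tcp_rot: [-0.0, 0.699, 0.715, 0.002]
contact_force: [0.4, -0.5, -0.1]
width: -0.1
gripper_force: 0.0
```

```bash
python3 tray.py
python3 - <<'E'
from m import *
plan([417,-240,36],Rt(91.3))
E
```

```text
tray rim 1021 (array([ 414.9, -284. ]), array([108.7,  29.6]), 0.87) 49.3
leg 45 (array([ 355. , -291.9]), array([42.1,  4.8]), 82.06)
pos [ 414.1 -242.3  117.2] travel mm [-109.2   63.4   57.2] rot [ 0.1 -0.1 -0.2] q [-0.64  0.12  1.19  2.05 -0.13  1.05  0.63]
pos [ 414.1 -242.3  117.2] travel mm [ 2.1  2.8 81.2] rot [ 0.1 -0.1 -0. ] q [-0.64  0.12  1.19  2.05 -0.13  1.05  0.63]
```

drive_tool:
  travel:
    - [0,0.003,0.03]
    - [0,0.003,0.06]
    - [0,0.003,0.08]
    - [0,0.003,0.08]
    - [0,0.003,0.08]
  rot:
    - [0,0,0]
    - [0,0,0]
    - [0,0,0]
    - [0,0,0]
    - [0,0,0]
  fingers: [0,0,0,0,0]

```text
time: 40.98
position: [415.9, -243.1, 36.1]
tcp_rot: [-0.001, 0.7, 0.714, -0.001]
contact_force: [-0.8, -0.2, 0.1]
width: 0.1
gripper_force: 0.0
```

drive_tool:
  travel:
    - [-0.008,0,0]
    - [-0.016,0,0]
    - [-0.022,0,0]
    - [-0.029,0,0]
    - [-0.036,0,0]
  rot:
    - [0,0,0]
    - [0,0,0]
    - [0,0,0]
    - [0,0,0]
    - [0,0,0]
  fingers: [0,0,0,0,0]

```text
time: 41.4
position: [418.9, -277.5, 38.0]
tcp_rot: [0.0, 0.699, 0.715, 0.003]
contact_force: [0.4, 4.5, 3.7]
width: 0.2
gripper_force: 2.1
```

drive_tool:
  travel:
    - [-0.004,0,0]
    - [-0.008,0,0]
    - [-0.012,0,0]
    - [-0.016,0,0]
    - [-0.019,0,0]
  rot:
    - [0,0,0]
    - [0,0,0]
    - [0,0,0]
    - [0,0,0]
    - [0,0,0]
  fingers: [0,0,0,0,0]

```text
time: 41.82
position: [418.8, -296.4, 37.3]
tcp_rot: [-0.0, 0.699, 0.715, 0.002]
contact_force: [0.3, 6.0, 5.1]
width: -0.1
gripper_force: 2.9
```

```bash
python3 - <<'E'
from m import *
plan([417,-304,36],Rt(91.3)); print(env.get_state()["contact_force"])
E
python3 tray.py top
```

```text
pos [ 418.8 -296.4   37.3] travel mm [-7.6 -2.   1.2] rot [ 0.2 -0.2  0. ] q [-0.32  0.4   1.03  2.03 -0.43  0.94  0.96]
[0.33638308 6.03213489 5.06358458]
tray rim 26 (array([ 412., -428.]), array([ 60.9, 120.5]), 71.76) 49.0
leg 27 (array([ 357.9, -407.3]), array([  9.2, 121.7]), 3.5)
leg 40 (array([ 441.9, -467.1]), array([137.9,   7.7]), 1.41)
pos [ 418.8 -297.2   37.3] travel mm [-54.1  60.  -22.6] rot [ 0.2 -0.1 -0.2] q [-0.32  0.4   1.03  2.03 -0.43  0.94  0.96]
```

Continue in small steps until the force climbs.

drive_tool:
  travel:
    - [-0.001,0,0]
    - [-0.002,0,0]
    - [-0.003,0,0]
    - [-0.004,0,0]
    - [-0.005,0,0]
  rot:
    - [0,0,0]
    - [0,0,0]
    - [0,0,0]
    - [0,0,0]
    - [0,0,0]
  fingers: [0,0,0,0,0]

```text
time: 42.28
position: [418.8, -300.8, 37.1]
tcp_rot: [-0.0, 0.699, 0.715, 0.002]
contact_force: [1.4, 5.3, 3.6]
width: -0.0
gripper_force: 2.7
```

drive_tool:
  travel:
    - [-0.001,0,0]
    - [-0.002,0,0]
    - [-0.003,0,0]
    - [-0.003,0,0]
  rot:
    - [0,0,0]
    - [0,0,0]
    - [0,0,0]
    - [0,0,0]
  fingers: [0,0,0,0]

```text
time: 42.62
position: [418.8, -302.2, 37.1]
tcp_rot: [-0.002, 0.699, 0.715, 0.003]
contact_force: [0.1, 9.0, 7.6]
width: 0.2
gripper_force: 4.7
```

drive_tool:
  travel:
    - [-0.001,0,0]
    - [-0.002,0,0]
    - [-0.002,0,0]
  rot:
    - [0,0,0]
    - [0,0,0]
    - [0,0,0]
  fingers: [0,0,0]

```text
time: 42.87
position: [418.8, -302.3, 36.9]
tcp_rot: [-0.004, 0.698, 0.716, 0.004]
contact_force: [-1.5, 13.7, 12.0]
width: -0.0
gripper_force: 7.0
```

Stopped at −302 with rising force: seated. Back off, rise and check.

drive_tool:
  travel:
    - [0.01,0,0]
    - [0.025,0,0]
    - [0.035,0,-0.03]
    - [0.035,0,-0.065]
    - [0.035,0,-0.1]
  rot:
    - [0,0,0]
    - [0,0,0]
    - [0,0,0]
    - [0,0,0]
    - [0,0,0]
  fingers: [0,0,0,0,0]

```text
time: 43.28
position: [416.2, -272.3, 137.2]
tcp_rot: [-0.0, 0.699, 0.715, -0.0]
contact_force: [2.3, 0.2, 2.1]
width: -0.2
gripper_force: 0.0
```

drive_tool:
  travel:
    - [0.01,0,-0.03]
    - [0.01,0.02,-0.07]
    - [0.01,0.04,-0.11]
    - [0.01,0.06,-0.15]
    - [0.01,0.06,-0.17]
  rot:
    - [0,0,0]
    - [0,0,0]
    - [0,0,0]
    - [0,0,0]
    - [0,0,0]
  fingers: [0,0,0,0,0]

```text
time: 43.7
position: [480.0, -260.9, 310.4]
tcp_rot: [0.003, 0.698, 0.716, 0.002]
contact_force: [0.7, -0.2, 0.1]
width: -0.1
gripper_force: 0.0
```

drive_tool:
  travel:
    - [0,0,0]
    - [0,0,0]
    - [0,0,0]
  rot:
    - [0,0,0]
    - [0,0,0]
    - [0,0,0]
  fingers: [0,0,0]

```text
time: 43.95
position: [476.1, -261.7, 306.4]
tcp_rot: [-0.0, 0.7, 0.715, 0.001]
contact_force: [0.1, 0.0, -0.2]
width: -0.1
gripper_force: 0.0
```

```bash
python3 tray.py; cp $(ls -t pics/tray_*.png|head -1) pics/trayB.png
python3 - <<'E'
from m import *
c=dict(np.load("tr.npz")); P=cloud(c); hs=cv2.cvtColor(c["image"],cv2.COLOR_RGB2HSV)
g=hsvmask(c["image"],*C["green"])>0
# inner edge of leg tops (z~30, grey) and tray wall outer edge (z~50), per slice
leg=(abs(P[...,2]-30)<2)&(hs[...,1]<45)
for y in range(-440,-290,20):
    s=abs(P[...,1]-y)<4; a=P[leg&s&(P[...,0]<375)]; b=P[g&s&(P[...,2]>47)&(P[...,2]<53)]
    if len(a)>2 and len(b)>2: print("y",y,"leg x",a[:,0].min().round(1),a[:,0].max().round(1),"tray x",b[:,0].min().round(1),b[:,0].max().round(1))
for x in range(375,480,20):
    s=abs(P[...,0]-x)<4; a=P[leg&s&(P[...,1]<-455)]; b=P[g&s&(P[...,2]>47)&(P[...,2]<53)]
    if len(a)>2 and len(b)>2: print("x",x,"leg y",a[:,1].min().round(1),a[:,1].max().round(1),"tray y",b[:,1].min().round(1),b[:,1].max().round(1))
E
```

```text
tray rim 755 (array([ 415.8, -387.3]), array([108.1, 149.1]), 0.73) 49.2
leg 137 (array([ 357.7, -366.4]), array([  6.4, 163.8]), 0.96)
pos [ 475.7 -261.3  305.9] travel mm [-89.4   2.2 245.7] rot [ 0.  -0.2 -0.3] q [-0.63  0.11  1.18  1.66 -0.1   1.44  0.58]
y -320 leg x 354.1 357.8 tray x 361.8 468.9
```

View pics/trayB.png

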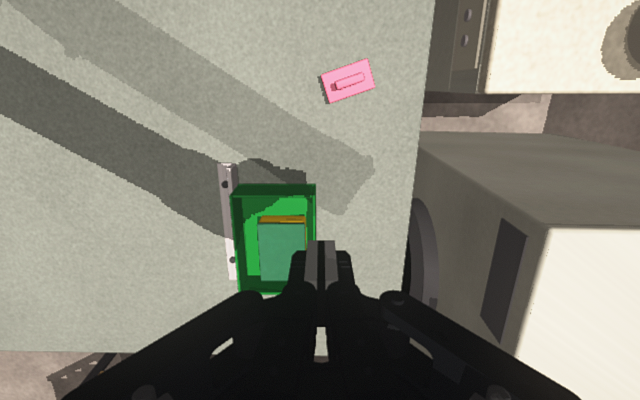

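The tray (273,240) sits against the left leg and, as far as visible, the lower one. One more gentle −x press to make sure it is square.

drive_tool:
  travel:
    - [-0.025,0.018,0.02]
    - [-0.05,0.036,0.04]
    - [-0.075,0.044,0.06]
    - [-0.1,0.044,0.08]
    - [-0.126,0.044,0.1]
  rot:
    - [0,0,0]
    - [0,0,0]
    - [0,0,0]
    - [0,0,0]
    - [0,0,0]
  fingers: [0,0,0,0,0]

```text
time: 44.42
position: [523.3, -386.3, 203.9]
tcp_rot: [-0.001, 0.699, 0.715, 0.001]
contact_force: [0.3, -0.2, 0.9]
width: 0.1
gripper_force: 0.0
```

drive_tool:
  travel:
    - [0,0,0.04]
    - [0,0,0.08]
    - [0,0,0.12]
    - [0,0,0.15]
    - [0,0,0.17]
  rot:
    - [0,0,0]
    - [0,0,0]
    - [0,0,0]
    - [0,0,0]
    - [0,0,0]
  fingers: [0,0,0,0,0]

```text
time: 44.83
position: [520.9, -383.6, 31.8]
tcp_rot: [-0.003, 0.7, 0.714, 0.001]
contact_force: [0.4, 1.0, 0.2]
width: 0.0
gripper_force: 0.0
```

drive_tool:
  travel:
    - [0,0,0]
    - [0,0,0]
  rot:
    - [0,0,0]
    - [0,0,0]
  fingers: [0,0]

```text
time: 45.0
position: [522.5, -384.8, 35.6]
tcp_rot: [-0.002, 0.7, 0.715, 0.001]
contact_force: [0.3, -0.1, 0.5]
width: 0.4
gripper_force: 0.0
```

Run:
```python
from m import *
plan([488,-388,36],Rt(91.3)); print(env.get_state()["contact_force"])
```

```text
pos [ 522.5 -384.8   35.6] travel mm [ -2.4 -34.6  -0.4] rot [-0.1 -0.2 -0.1] q [-0.08  0.68  0.92  1.69 -0.61  1.09  1.05]
[ 0.31962531 -0.08570474  0.52904846]
```

drive_tool:
  travel:
    - [0,-0.01,0]
    - [0,-0.02,0]
    - [0,-0.028,0]
    - [0,-0.033,0]
    - [0,-0.034,0]
  rot:
    - [0,0,0]
    - [0,0,0]
    - [0,0,0]
    - [0,0,0]
    - [0,0,0]
  fingers: [0,0,0,0,0]

```text
time: 45.42
position: [489.1, -386.6, 38.1]
tcp_rot: [0.0, 0.7, 0.714, 0.002]
contact_force: [0.4, 0.2, 0.5]
width: -0.3
gripper_force: 0.0
```

drive_tool:
  travel:
    - [0,-0.001,0]
    - [0,-0.002,0]
    - [0,-0.003,0]
    - [0,-0.003,0]
  rot:
    - [0,0,0]
    - [0,0,0]
    - [0,0,0]
    - [0,0,0]
  fingers: [0,0,0,0]

```text
time: 45.75
position: [487.7, -385.9, 37.1]
tcp_rot: [0.0, 0.699, 0.715, 0.002]
contact_force: [0.2, 0.0, -0.5]
width: -0.1
gripper_force: 0.0
```

drive_tool:
  travel:
    - [0,-0.001,0]
    - [0,-0.002,0]
    - [0,-0.002,0]
  rot:
    - [0,0,0]
    - [0,0,0]
    - [0,0,0]
  fingers: [0,0,0]

```text
time: 46.0
position: [485.6, -386.0, 37.0]
tcp_rot: [0.0, 0.699, 0.715, 0.002]
contact_force: [0.7, -0.8, -1.1]
width: -0.4
gripper_force: 0.1
```

drive_tool:
  travel:
    - [0,-0.001,0]
    - [0,-0.002,0]
    - [0,-0.003,0]
    - [0,-0.003,0]
  rot:
    - [0,0,0]
    - [0,0,0]
    - [0,0,0]
    - [0,0,0]
  fingers: [0,0,0,0]

```text
time: 46.33
position: [485.3, -386.0, 37.9]
tcp_rot: [0.002, 0.699, 0.715, 0.003]
contact_force: [6.8, 0.4, -0.1]
width: 0.1
gripper_force: 3.0
```

drive_tool:
  travel:
    - [0,-0.001,0]
    - [0,-0.002,0]
    - [0,-0.002,0]
  rot:
    - [0,0,0]
    - [0,0,0]
    - [0,0,0]
  fingers: [0,0,0]

```text
time: 46.58
position: [485.2, -386.0, 38.5]
tcp_rot: [0.003, 0.698, 0.716, 0.004]
contact_force: [8.8, -1.9, 0.0]
width: -0.2
gripper_force: 4.5
```

Flush on both legs. Retreat clear and check everything.

drive_tool:
  travel:
    - [0,0.015,0]
    - [0,0.03,0]
    - [0,0.03,-0.04]
    - [0,0.03,-0.08]
    - [0,0.03,-0.11]
  rot:
    - [0,0,0]
    - [0,0,0]
    - [0,0,0]
    - [0,0,0]
    - [0,0,0]
  fingers: [0,0,0,0,0]

```text
time: 47.0
position: [509.8, -386.6, 149.3]
tcp_rot: [0.0, 0.699, 0.715, 0.001]
contact_force: [0.8, -0.7, 0.8]
width: -0.0
gripper_force: 0.0
```

drive_tool:
  travel:
    - [0.02,0,-0.035]
    - [0.04,0,-0.07]
    - [0.07,0,-0.1]
    - [0.11,0,-0.12]
    - [0.14,0,-0.13]
  rot:
    - [0,0,0]
    - [0,0,0]
    - [0,0,0]
    - [0,0,0]
    - [0,0,0]
  fingers: [0,0,0,0,0]

```text
time: 47.42
position: [506.4, -246.2, 279.5]
tcp_rot: [0.001, 0.7, 0.714, 0.002]
contact_force: [1.3, 1.2, 1.3]
width: 0.0
gripper_force: 0.0
```

drive_tool:
  travel:
    - [0.04,0,0]
    - [0.08,0,0]
    - [0.12,0,0]
    - [0.16,0,0]
    - [0.2,0,0]
  rot:
    - [0,0,0]
    - [0,0,0]
    - [0,0,0]
    - [0,0,0]
    - [0,0,0]
  fingers: [0,0,0,0,0]

```text
time: 47.83
position: [501.3, -44.8, 278.0]
tcp_rot: [-0.0, 0.699, 0.715, 0.002]
contact_force: [0.2, 0.5, 0.3]
width: -0.1
gripper_force: 0.0
```

drive_tool:
  travel:
    - [0,0,0]
    - [0,0,0]
    - [0,0,0]
    - [0,0,0]
    - [0,0,0]
  rot:
    - [0,0,0]
    - [0,0,0]
    - [0,0,0]
    - [0,0,0]
    - [0,0,0]
  fingers: [0,0,0,0,0]

```text
time: 48.25
position: [502.1, -48.3, 277.9]
tcp_rot: [0.0, 0.7, 0.714, 0.002]
contact_force: [0.3, -0.0, -0.2]
width: -0.2
gripper_force: 0.0
```

```bash
python3 tray.py; cp tr.npz trw.npz; python3 tray.py top; for k in green yellow blue; do echo == $k; python3 held.py $k | grep -E "z (190|210|230|250)|scene|top|wrist"; done
```

```text
tray rim 44 (array([ 368.6, -316.5]), array([19.5,  7.7]), 40.65) 49.4
pos [502.1 -48.1 277.9] travel mm [-301.9  -28.4  217.3] rot [ 0.1 -0.1 -0.4] q [-1.01 -0.06  1.03  1.79  0.05  1.38  0.03]
tray rim 94 (array([ 416.5, -387.3]), array([105.9, 146.1]), 1.1) 49.5
leg 47 (array([ 357.7, -379.6]), array([  6.5, 182.6]), 1.11)
pos [502.1 -47.8 277.9] travel mm [-302.1  -28.5  217.2] rot [ 0.1 -0.1 -0.4] q [-1.01 -0.06  1.03  1.79  0.05  1.38  0.03]
== green
scene 210
  z 230 6 x [736. 743.] y [204. 211.]
  z 250 50 x [736. 757.] y [193. 213.]
wrist 0
top 128
  z 250 29 x [733. 750.] y [180. 201.]
== yellow
scene 120
  z 250 8 x [714. 718.] y [155. 157.]
wrist 0
top 88
  z 250 20 x [701. 709.] y [127. 142.]
== blue
scene 138
  z 250 19 x [681. 694.] y [209. 229.]
wrist 0
top 161
  z 190 5 x [667. 670.] y [195. 201.]
  z 210 8 x [670. 676.] y [196. 203.]
  z 230 7 x [676. 681.] y [198. 207.]
  z 250 34 x [680. 693.] y [197. 217.]
```

View pics/top_b.png

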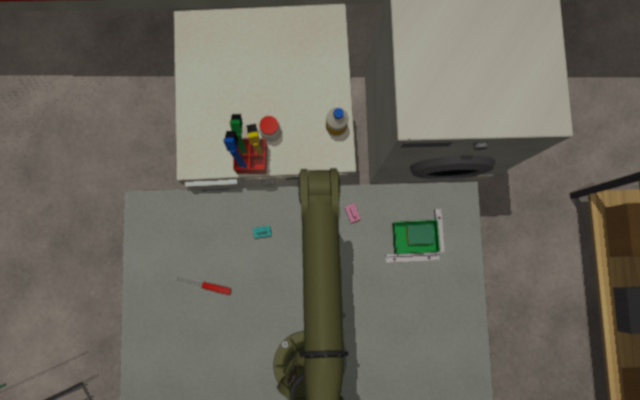

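The top view shows three brushes in the cup (240,140), the drawer shut (212,182), the tray in the stop (416,237), and the bystanders in place. I check the −y leg's gap numerically from overhead.

drive_tool:
  travel:
    - [-0.04,-0.005,-0.005]
    - [-0.08,-0.01,-0.01]
    - [-0.12,-0.015,-0.015]
    - [-0.16,-0.02,-0.02]
    - [-0.2,-0.02,-0.02]
  rot:
    - [0,0,0]
    - [0,0,0]
    - [0,0,0]
    - [0,0,0]
    - [0,0,0]
  fingers: [0,0,0,0,0]

```text
time: 49.22
position: [486.5, -248.4, 299.0]
tcp_rot: [0.001, 0.698, 0.716, 0.004]
contact_force: [0.5, 0.3, 0.2]
width: 0.3
gripper_force: 0.0
```

drive_tool:
  travel:
    - [-0.04,0,0]
    - [-0.08,0,0]
    - [-0.12,0,0]
    - [-0.16,0,0]
    - [-0.2,0,0]
  rot:
    - [0,0,0]
    - [0,0,0]
    - [0,0,0]
    - [0,0,0]
    - [0,0,0]
  fingers: [0,0,0,0,0]

```text
time: 49.63
position: [491.5, -448.1, 295.7]
tcp_rot: [-0.001, 0.699, 0.715, 0.002]
contact_force: [1.5, 1.1, 1.3]
width: -0.3
gripper_force: 0.0
```

drive_tool:
  travel:
    - [-0.03,-0.01,0]
    - [-0.06,-0.02,0]
    - [-0.09,-0.03,0]
    - [-0.09,-0.03,0]
    - [-0.09,-0.03,0]
  rot:
    - [0,0,0]
    - [0,0,0]
    - [0,0,0]
    - [0,0,0]
    - [0,0,0]
  fingers: [0,0,0,0,0]

```text
time: 50.05
position: [460.7, -539.6, 296.0]
tcp_rot: [-0.001, 0.701, 0.713, 0.001]
contact_force: [1.2, 0.6, 0.1]
width: -0.2
gripper_force: 0.0
```

drive_tool:
  travel:
    - [0,0,0]
    - [0,0,0]
    - [0,0,0]
  rot:
    - [0,0,0]
    - [0,0,0]
    - [0,0,0]
  fingers: [0,0,0]

```text
time: 50.3
position: [465.0, -535.5, 296.7]
tcp_rot: [0.0, 0.698, 0.716, 0.002]
contact_force: [0.6, 1.1, 0.4]
width: -0.1
gripper_force: 0.0
```

```bash
python3 tray.py
python3 - <<'E'
from m import *
c=dict(np.load("tr.npz")); P=cloud(c); hs=cv2.cvtColor(c["image"],cv2.COLOR_RGB2HSV); g=hsvmask(c["image"],*C["green"])>0
leg=(abs(P[...,2]-30)<3)&(hs[...,1]<60)&~g
for x in range(365,500,15):
    s=abs(P[...,0]-x)<4; a=P[leg&s&(P[...,1]<-450)&(P[...,1]>-490)]; b=P[g&s&(abs(P[...,2]-50)<3)]
    if len(a)>2: print("x",x,"leg y",np.percentile(a[:,1],[2,98]).round(1),"tray y",np.percentile(b[:,1],[1,99]).round(1) if len(b)>2 else "")
E
```

```text
tray rim 935 (array([ 417.6, -417.2]), array([109.1,  90.6]), 1.47) 49.5
leg 158 (array([ 360.3, -419.9]), array([ 11.1, 100.4]), 2.53)
leg 562 (array([ 441.9, -466.2]), array([139.5,   5.8]), 1.46)
pos [ 464.8 -535.6  296.8] travel mm [184.5  19.1 237.4] rot [ 0.2 -0.2 -0. ] q [ 0.19  0.61  1.05  1.23 -0.52  1.57  1.17]
x 365 leg y [-470.  -465.3] tray y [-462.8 -374.2]
x 380 leg y [-469.6 -464.9] tray y [-463.5 -460.2]
x 395 leg y [-469.2 -464.5] tray y [-463.2 -459.9]
x 410 leg y [-468.8 -464.1] tray y [-462.8 -460.5]
x 425 leg y [-468.4 -464.9] tray y [-462.4 -460.1]
x 440 leg y [-468.  -464.5] tray y [-462.  -459.7]
x 455 leg y [-467.6 -464.1] tray y [-461.6 -459.3]
x 470 leg y [-468.4 -462.7] tray y [-461.1 -371.3]
x 485 leg y [-468.  -462.2] tray y
```

Run:
```python
from m import *
print(env.close_job())
```

```text
the job is handed in; nothing more can be done
None
```

The job is handed in at about 50 s of the 210 s, with no verdict returned: the insert is in its pocket and the drawer shut, the three brushes present (green, yellow, blue) stand in the cup, the tray is flush with both legs of the stop, and the bottle, jar and screwdriver looked in place; I viewed 15 pictures, one over the 14 allowed.

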